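Bolt down the sample chamber's window lid

TASK

Take the T-handle socket wrench from its stand and tighten the four bolts of the sample chamber's lid clockwise, going crosswise (each bolt followed by the one opposite), in two rounds: first turn all four about half-way, then go round crosswise again and pull each one up by feel to a light 0.4 N m, never past 0.7 N m. Do not bear down hard on the lid, turn the bolts only with the wrench, and leave the other things alone. Finally put the wrench back upright in its stand and let go.

Things in the scene. Friction and masses are not known exactly. Their poses are not given: they have to be found in the camera images.
- chamber: Low round aluminium sample chamber, fixed: foot 196 mm across, lid 168 mm across. Origin: centre of its underside, z up. Four square-headed bolts stand on the lid round a black window rim (54 mm across, 4 mm high), 52 mm from the middle: bolt k at 45 + 90 k degrees counter-clockwise from the chamber's x axis, so 0 is opposite 2 and 1 opposite 3.
- lid: The chamber's round lid, 168 mm across, with the window rim but without the bolts. Origin: middle of its top face, 80 mm above the table, z up.
- head0 (a point): Centre of the top of bolt 0's head, 21 mm above the lid face, z up. Head: dark steel, square, 20 mm across flats and 18 mm high, then a 17 mm round boss 3 mm high. Its x axis is square to a pair of flats and turns with the bolt.
- bolt0 (a joint): Angle of bolt 0 (rad), growing clockwise from above (tightening). Starts loose at 0 to 0.15; half-way is about 0.7. Thread drag 0.1 N m. It seats somewhere from 1.3 to 1.65, other for each bolt, unseen, only felt: from there the torque climbs about 4 N m per rad, too tight within 0.15 rad. Stays where left, but springs back up to 0.1 rad once the wrench is eased.
- spring0 (a point): Centre of the spring washer hidden under bolt 0's head, 2 mm below the lid face. It stays put until the bolt seats, then shifts sideways by 1 mm per 0.23 N m of wrench torque above the 0.1 N m drag (0.4 N m: 1.3 mm); once the wrench is eased it settles to 0.43 mm at most. Tight: left shifted 0.25 mm or more; over 2.6 mm (0.7 N m) is overtightened.
- head1 (a point): Centre of the top of bolt 1's head, 21 mm above the lid face, z up. Head: dark steel, square, 20 mm across flats and 18 mm high, then a 17 mm round boss 3 mm high. Its x axis is square to a pair of flats and turns with the bolt.
- bolt1 (a joint): Angle of bolt 1 (rad), growing clockwise from above (tightening). Starts loose at 0 to 0.15; half-way is about 0.7. Thread drag 0.1 N m. It seats somewhere from 1.3 to 1.65, other for each bolt, unseen, only felt: from there the torque climbs about 4 N m per rad, too tight within 0.15 rad. Stays where left, but springs back up to 0.1 rad once the wrench is eased.
- spring1 (a point): Centre of the spring washer hidden under bolt 1's head, 2 mm below the lid face. It stays put until the bolt seats, then shifts sideways by 1 mm per 0.23 N m of wrench torque above the 0.1 N m drag (0.4 N m: 1.3 mm); once the wrench is eased it settles to 0.43 mm at most. Tight: left shifted 0.25 mm or more; over 2.6 mm (0.7 N m) is overtightened.
- head2 (a point): Centre of the top of bolt 2's head, 21 mm above the lid face, z up. Head: dark steel, square, 20 mm across flats and 18 mm high, then a 17 mm round boss 3 mm high. Its x axis is square to a pair of flats and turns with the bolt.
- bolt2 (a joint): Angle of bolt 2 (rad), growing clockwise from above (tightening). Starts loose at 0 to 0.15; half-way is about 0.7. Thread drag 0.1 N m. It seats somewhere from 1.3 to 1.65, other for each bolt, unseen, only felt: from there the torque climbs about 4 N m per rad, too tight within 0.15 rad. Stays where left, but springs back up to 0.1 rad once the wrench is eased.
- spring2 (a point): Centre of the spring washer hidden under bolt 2's head, 2 mm below the lid face. It stays put until the bolt seats, then shifts sideways by 1 mm per 0.23 N m of wrench torque above the 0.1 N m drag (0.4 N m: 1.3 mm); once the wrench is eased it settles to 0.43 mm at most. Tight: left shifted 0.25 mm or more; over 2.6 mm (0.7 N m) is overtightened.
- head3 (a point): Centre of the top of bolt 3's head, 21 mm above the lid face, z up. Head: dark steel, square, 20 mm across flats and 18 mm high, then a 17 mm round boss 3 mm high. Its x axis is square to a pair of flats and turns with the bolt.
- bolt3 (a joint): Angle of bolt 3 (rad), growing clockwise from above (tightening). Starts loose at 0 to 0.15; half-way is about 0.7. Thread drag 0.1 N m. It seats somewhere from 1.3 to 1.65, other for each bolt, unseen, only felt: from there the torque climbs about 4 N m per rad, too tight within 0.15 rad. Stays where left, but springs back up to 0.1 rad once the wrench is eased.
- spring3 (a point): Centre of the spring washer hidden under bolt 3's head, 2 mm below the lid face. It stays put until the bolt seats, then shifts sideways by 1 mm per 0.23 N m of wrench torque above the 0.1 N m drag (0.4 N m: 1.3 mm); once the wrench is eased it settles to 0.43 mm at most. Tight: left shifted 0.25 mm or more; over 2.6 mm (0.7 N m) is overtightened.
- wrench: T-handle socket wrench, loose, 0.28 to 0.44 kg, upright in its stand at the start. Origin: centre of the socket's mouth (lowest face), z up the shaft, x along the cross bar. Socket 30 mm high, 30 mm square outside; shaft 13 mm thick. No reading while held. Read with the hand at rest, the tightening torque can be 0.1 to 0.2 N m less than while turning.
- mouth (a point): Centre of the socket's mouth. Inside it is square, 22 mm across flats, 24 mm deep, flared to 28 mm over the lowest 7 mm; flats square to the wrench's x axis. It goes over a head when its yaw equals the head's plus any multiple of 90 degrees, with about 0.1 rad play either way. Grips well with the mouth within 8 mm of the lid face.
- bar (a point): Middle of the wrench's cross bar, 102 mm above the socket's mouth: the place to grip, fingers closing across the bar (along the wrench's y). Bar 110 mm long (x), 14 mm wide (y), 16 mm high, flat-sided. A grip of 60 to 80 N holds it well; much harder makes it chatter.
- stand: Square aluminium wrench stand, fixed, 70 mm square, 34 mm high, with a square pocket 48 mm wide inside, open at the top. Origin: centre of the underside.
- pocket (a point): Middle of the floor of the stand's pocket, 8 mm above the table, where the socket's mouth rests.
- post_mount: Bystander: black lens mount on a steel post, 120 mm high, foot 60 x 50 mm; origin under the foot. Leave it alone.
- objective: Bystander: aluminium microscope objective 32 mm across, 45 mm high, standing on end; origin under it. Leave it alone.
- bolt_tray: Bystander: grey tray of spare bolts, 100 x 70 x 25 mm; origin under it. Leave it alone.

How it is judged:
By the outcome, as a careful person would: the job done as asked, in the order asked, and still so for the second after the job is handed in, with the robot touching nothing.
It also fails if it takes over 72 s, if anything falls off the work surface, if the arm or the gripper's body presses on something with over 40 N, if the wrist force passes 120 N, or if a joint passes its speed limit or range.

ROBOT

A 7-joint arm with a two-finger parallel gripper is mounted at the origin on the work surface. World frame = base frame: x ahead of the robot, y to its left, z up, the work surface at z = 0. Lengths are in m, angles in rad, forces in N, time in s.
With the tool pointing down it reaches from about 0.425 to 1.025 m from the base axis. Payload 9.4 kg.
Tool frame: the origin (TCP) lies midway between the tips of the shut fingers; the grasp point (between the pads) lies 19 mm behind it; z points along the fingers, y is the line along which they close (so a half turn about z gives the same grasp; the last joint's range is limited). The gripper opens to 85 mm and grips with 20 to 120 N. Pads are 22 mm wide; open, the fingers measure 114 mm over their backs; the gripper's body (76 mm by 85 mm) begins 54 mm behind the grasp point. The pads swing forward as they close: fully open they stand 13 mm farther back than shut.
Start: joints at [1.142, 0.599, -0.003, 1.599, 0.002, 0.943, -0.08], TCP at [0.25, -0.681, 0.231] pointing down, gripper open.
Joint ranges: [-2.57, 2.57], [-0.35, 1.97], [-1.29, 1.29], [0.11, 2.56], [-1.05, 4.19], [0.11, 1.86], [-2.63, 2.63]. Speed limits (rad/s): [2.22, 2.22, 3.01, 3.01, 3.14, 3.14, 3.14].

INTERFACE

Orientations are given as a unit quaternion [x, y, z, w].
In Python, from cell import ctrl gives the robot as it stands.
- The arm moves only by the tool step_arm, never from a script. Its argument "motion" is a list of rows, each an object with "translation": the shift along the tool's x, y, z in m, a list of three; "rotation": the turn, a rotation vector about the tool's x, y, z in rad, a list of three. In form: [{"translation": [x, y, z], "rotation": [wx, wy, wz]}, ...]. A call has exactly 10 rows; each row is the pose to reach, as a shift and turn from the pose commanded when the call began, along the tool's axes at that moment; what a row does not reach only later rows make up. A row lasts 1/12 s, in which the tool goes at most 41.7 mm and 7.16 degrees, less where a joint would pass 70% of its speed; a pose out of reach is approached as far as the arm can. A call with a gripper value outside its range is refused whole. "jaw" is the opening, from 0 (shut) to 1 (fully open), set as the call begins (left out, the last holds). The fingers move at their own pace and stop on an object; "grip_force" is the grip in N (left out, the last holds). Time passes only in rows, so rows that repeat a pose let the fingers close, or fill a call up. It gives the time, the measured TCP pose, the force, the opening and the grip force at its end, in the units of the state.
- ctrl.observe(): the state, without advancing time (a new reading comes with each control period).
- ctrl.read_camera(name): name is "side" or "top"; returns the picture (400x640x3 uint8, red, green, blue); there is no depth.
- ctrl.calibration(name): a dict with "fx", "fy", "cx", "cy" (pixels), "xyz" and "attitude" of the camera in the world. Camera axes: x right, y down, z forward; pixel columns grow to the right and rows downward; lengths in m; the calibration is good to about 2 mm. A picture is of the moment at which its call begins. calibration takes no time and is no camera call.
- ctrl.job_done(): hands the job in; it is judged then, once.
Trained networks look in the newest picture that a camera, given by its name, has taken for a name from the list of things; names that differ only in an ending like _2 or _b are one class to them, and where a whole thing is asked for, a point or a joint stands for the part that bears it (a point fixed in the world has none). Each returns a list of dicts, best first, with "score" (0 to 1); they miss things now and then, are a little off and sometimes report something else, mostly with a low value. They report only what shows in the picture. A call takes as long as a camera call.
- ctrl.masks_of(camera, query): "pixels" (400x640 bool, what is visible of it) and "extent" ([left, top, width, height] in pixels, round what is visible of it).
- ctrl.pinpoint(camera, query): "xy" ([column, row] in pixels: a listed point, or the origin of a listed thing).
The state is a dict: "clock": time; "joints": joint angles; "joint_vel": joint speeds; "joint_torque": joint torques, N m; "ee_pos": TCP position; "orientation": TCP orientation; "ft_force": force on the tool from outside, world axes, zero at the start; "torque": the same for the moment, N m; "width": finger opening in m; "gripper_force": force on a finger pad.
Only numpy, scipy, OpenCV 4.12 (cv2) and the standard library are available. Lean on these libraries where they do the work, as an engineer would, in place of code of your own. Each camera call takes 0.05 s, during which the arm holds its last target. There are 200 camera calls.

## Working session

There is one attempt and no reset: what is moved stays moved. The work goes in short steps, Python scripts to look and compute and a tool call to move; the robot and the scene stay as the last step left them, time stands still between calls to the robot, and variables do not carry over. Pictures are saved under pics/ and viewed, at most 10 in all, crops included, and the job is handed in when it is done.

Besides the shell and the picture viewer there is one more tool, called after "Emit:" by a JSON object that holds its "api" and its "payload". step_arm: Moves the arm, as the interface text tells. Its arguments: {"type":"object","properties":{"motion":{"type":"array"},"jaw":{"type":"number"},"grip_force":{"type":"number"}},"required":["motion"]}

```bash
ls; mkdir -p pics; cat > h.py <<'E'
import numpy as np, cv2
from scipy.spatial.transform import Rotation as R
from cell import ctrl
def ray(cam,uv):
    c=ctrl.calibration(cam); d=np.array([(uv[0]-c['cx'])/c['fx'],(uv[1]-c['cy'])/c['fy'],1.])
    return np.array(c['xyz']),R.from_quat(c['attitude']).as_matrix()@d
def at_z(cam,uv,z):
    o,d=ray(cam,uv); return o+d*(z-o[2])/d[2]
def tri(uv1,uv2,c1='side',c2='top'):
    o1,d1=ray(c1,uv1);o2,d2=ray(c2,uv2)
    A=np.stack([d1,-d2],1); s=np.linalg.lstsq(A,o2-o1,rcond=None)[0]
    p,q=o1+s[0]*d1,o2+s[1]*d2
    return (p+q)/2,np.linalg.norm(p-q)
def proj(cam,p):
    c=ctrl.calibration(cam); v=R.from_quat(c['attitude']).as_matrix().T@(np.array(p)-c['xyz'])
    return np.array([c['fx']*v[0]/v[2]+c['cx'],c['fy']*v[1]/v[2]+c['cy']])
def snap(cam,name):
    im=ctrl.read_camera(cam); cv2.imwrite('pics/%s.png'%name,im[...,::-1]); return im
E
python3 - <<'E'
from h import *
np.set_printoptions(precision=4,suppress=True)
for c in('side','top'):
    k=ctrl.calibration(c); print(c,k['fx'],k['xyz'],R.from_quat(k['attitude']).as_matrix().tolist())
    snap(c,c+'0')
s=ctrl.observe(); print({k:np.round(v,3) for k,v in s.items()}, R.from_quat(s['orientation']).as_matrix())
Z=dict(head0=.101,head1=.101,head2=.101,head3=.101,bar=None,mouth=.008,chamber=None,lid=.08,wrench=.008,stand=None,pocket=.008)
for q,z in Z.items():
    D={}
    for c in('side','top'):
        r=ctrl.pinpoint(c,q); D[c]=r
        for x in r[:4]: print(q,c,np.round(x['xy'],1),round(x['score'],2), at_z(c,x['xy'],z if z is not None else (.11 if q=='bar' else 0)))
    if D['side'] and D['top']: print('  tri',*tri(D['side'][0]['xy'],D['top'][0]['xy']))
E
```

```text
pics
side 442.5117234200794 [0.1746 0.5472 0.6879] [[-0.7875806032940844, -0.4122279785891349, 0.4580228018158506], [-0.6162009391972836, 0.5312414908414029, -0.5814455098639848], [-0.0036326088850495153, -0.7401692860940121, -0.6724107614217436]]
top 415.53986737836635 [ 0.5101 -0.0047  0.979 ] [[0.0020350258365288434, -0.9966899315543669, 0.0812713910794946], [-0.9999372401623983, -0.0011327998098860912, 0.01114596343960221], [-0.011017005321360566, -0.0812889728237614, -0.9966296847330041]]
{'clock': np.float64(0.1), 'joints': array([ 1.142,  0.6  , -0.003,  1.6  ,  0.002,  0.943, -0.08 ]), 'joint_vel': array([-0.001, -0.001,  0.   , -0.001,  0.002,  0.   , -0.   ]), 'joint_torque': array([  0.006, -77.799,   1.57 , -25.862,   0.013,   0.006,  -0.   ]), 'ee_pos': array([ 0.25 , -0.68 ,  0.231]), 'orientation': array([ 0.985,  0.175, -0.   , -0.001]), 'ft_force': array([ 0.824, -0.729, -0.218]), 'torque': array([-0.032, -0.009, -0.   ]), 'gripper_force': np.float64(0.0), 'width': np.float64(0.086)} [[ 0.9387  0.3446 -0.0006]
 [ 0.3446 -0.9387  0.0013]
 [-0.0001 -0.0014 -1.    ]]
he
[... 2780 characters left out ...]
0352  0.08  ]
lid top [323.  202.2] 0.65 [0.5591 0.0031 0.08  ]
  tri [ 0.542  -0.0197  0.0727] 0.053914291295929236
wrench side [263.2 311.2] 0.82 [0.5316 0.2561 0.008 ]
wrench side [334.7 209. ] 0.25 [ 0.5881 -0.0347  0.008 ]
wrench top [214.5 213. ] 0.83 [0.5374 0.2577 0.008 ]
wrench top [438.5 213.2] 0.72 [ 0.5378 -0.2652  0.008 ]
  tri [0.5352 0.2565 0.0059] 0.0055624150060940005
stand side [263.4 309.7] 0.62 [0.5377 0.2501 0.    ]
stand top [215.7 216.3] 0.79 [0.5298 0.2568 0.    ]
stand top [214.6 212.1] 0.32 [0.5397 0.2596 0.    ]
  tri [0.5306 0.2545 0.0115] 0.002373276369720916
pocket top [200.2 213.2] 0.75 [0.5369 0.2912 0.008 ]
pocket top [214.7 214.5] 0.56 [0.5339 0.2571 0.008 ]
```

```bash
python3 - <<'E'
from h import *
t=cv2.imread('pics/top0.png'); a=t[140:270,170:450]
cv2.imwrite('pics/tc.png',cv2.resize(a,None,fx=2.8,fy=2.8,interpolation=cv2.INTER_CUBIC))
print(ctrl.observe()['clock'])
E
```

```text
1.2
```

View pics/side0.png

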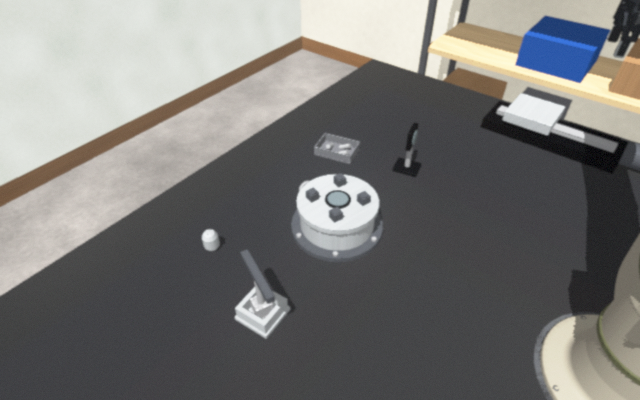

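View pics/tc.png

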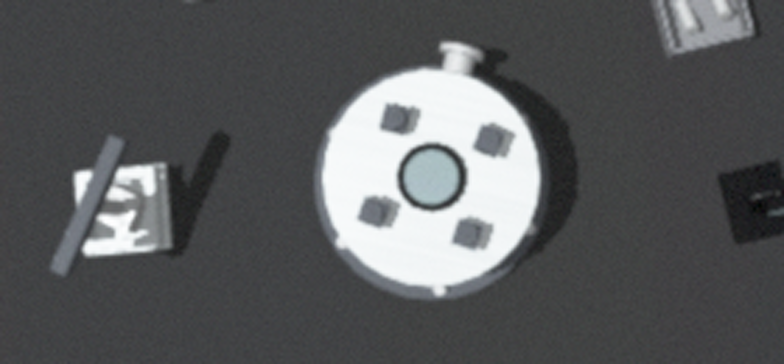

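```bash
python3 - <<'E'
from h import *
np.set_printoptions(precision=4,suppress=True)
from scipy.optimize import least_squares
ims={c:ctrl.read_camera(c) for c in('side','top')}
for c in('side','top'):
    P=np.array([at_z(c,x['xy'],.101)[:2] for x in ctrl.pinpoint(c,'head0') if x['score']>.15])
    P=P[np.linalg.norm(P-[.5575,.0015],axis=1)<.07]
    def f(v):
        a=v[2]+np.arange(4)*np.pi/2; B=v[:2]+.052*np.stack([np.cos(a),np.sin(a)],1)
        return np.linalg.norm(P[:,None]-B,axis=2).min(1)
    s=least_squares(f,[.5575,.0015,np.radians(31.4)],loss='soft_l1',f_scale=.002)
    print(c,P.tolist(),'\n ctr',s.x,np.degrees(s.x[2]),f(s.x))
# lid circle from bright mask, top
hsv=ims['top']
m=ctrl.masks_of('top','lid')
for x in m[:2]:
    k=x['pixels'].astype(np.uint8); ct=max(cv2.findContours(k,0,1)[0],key=len)
    (u,v),r=cv2.minEnclosingCircle(ct); e=cv2.fitEllipse(ct); print('lid',x['score'],at_z('top',e[0],.08),e,r)
for x in ctrl.masks_of('top','head0')[:8]:
    k=x['pixels'].astype(np.uint8); ct=max(cv2.findContours(k,0,1)[0],key=len); print('hm',x['score'],x['extent'],cv2.minAreaRect(ct))
for c in('top','side'):
  for x in ctrl.masks_of(c,'stand')[:2]:
    k=x['pixels'].astype(np.uint8); ct=max(cv2.findContours(k,0,1)[0],key=len); print('stand',x['score'],x['extent'],cv2.minAreaRect(ct))
t=ims['top'][174:232,296:352,::-1]; s=ims['side'][165:225,295:385,::-1]
a=cv2.resize(t,(540,560),interpolation=cv2.INTER_CUBIC)
cv2.imwrite('pics/heads.png',a)
E
```

```text
side [[0.5297144817456022, 0.04805855018996141], [0.5105639452787651, -0.031527788771310905], [0.5898507534956017, -0.04331108038686193], [0.6002043373047826, 0.024132351548028508]] 
 ctr [ 0.5571 -0.0014  0.5603] 32.10265912563719 [0.0054 0.0035 0.0056 0.0023]
top [[0.5355311162139276, 0.040635920754152254], [0.5154580352724213, -0.03301173036351644], [0.57693439538092, -0.043688275342155455]] 
 ctr [ 0.5599 -0.005   0.5116] 29.31074633483664 [0.0012 0.0027 0.0107]
lid 0.81 [0.5559 0.003  0.08  ] ((323.0275573730469, 203.68753051757812), (75.6932373046875, 75.89122009277344), 76.20571899414062) 38.55250930786133
hm 0.63 [335.0, 219.0, 5.2, 11.1] ((335.9500427246094, 223.64999389648438), (7.905693531036377, 8.221921920776367), 18.43494987487793)
hm 0.61 [339.5, 185.7, 8.8, 10.6] ((343.3000183105469, 190.40000915527344), (8.944271087646484, 9.391485214233398), 26.56505012512207)
hm 0.44 [296.1, 208.8, 12.6, 8.9] ((302.5000305175781, 215.50001525878906), (8.497057914733887, 8.497057914733887), 26.56505012512207)
stand 0.77 [195.6, 198.5, 33.6, 31.9] ((213.72952270507812, 215.02459716796875), (29.695722579956055, 31.868581771850586), 84.80557250976562)
stand 0.72 [340.5, 186.2, 7.2, 10.2] ((344.0, 191.0), (10.0, 10.0), 90.0)
stand 0.66 [201.0, 228.0, 13.4, 22.2] ((210.0, 239.5), (21.0, 16.0), 90.0)
stand 0.6 [236.4, 290.4, 55.0, 44.5] ((261.50897216796875, 309.59442138671875), (42.637535095214844, 47.79962921142578), 39.55966567993164)
```

View pics/heads.png

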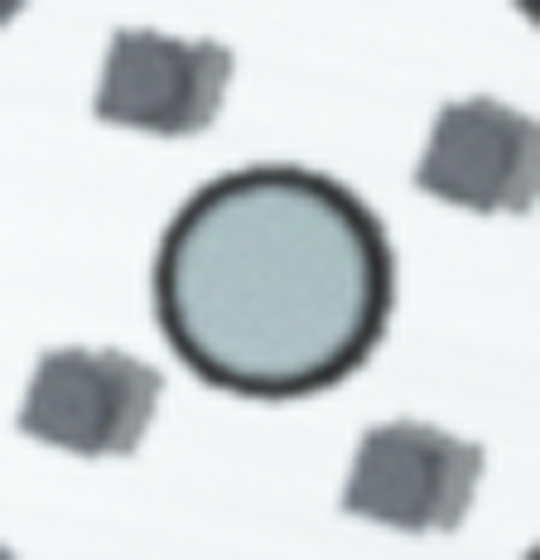

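```bash
python3 - <<'E'
from h import *
np.set_printoptions(precision=4,suppress=True)
U=np.array([(143,78),(480,155),(402,478),(72,400)])
P=np.array([at_z('top',(296+u/9.643,174+v/9.655),.101)[:2] for u,v in U])
print(P,P.mean(0)); d=P-P.mean(0); print(np.hypot(*d.T),np.degrees(np.arctan2(d[:,1],d[:,0]))%90)
print('rim',at_z('top',(296+274/9.643,174+281/9.655),.084))
# grey-level edge fit: subpixel left edge of each head
im=cv2.imread('pics/top0.png',0)
for z in(.11,.118):
  print([at_z('top',(170+u/2.8,140+v/2.8),z)[:2] for u,v in((117,137),(58,275),(88,206))])
for q in((.5325,.2575,.11),(.5325,.2575,.118)): print(proj('side',q),proj('top',q))
# bar axis by colour seg in side+top
for c in('side','top'):
  for x in ctrl.masks_of(c,'bar')[:2]:
    k=x['pixels'].astype(np.uint8); ct=max(cv2.findContours(k,0,1)[0],key=len); print(c,x['score'],cv2.minAreaRect(ct))
print(ctrl.observe()['clock'])
E
```

```text
[[ 0.6008  0.0288]
 [ 0.5838 -0.0454]
 [ 0.5131 -0.0281]
 [ 0.53    0.0441]] [ 0.5569 -0.0002]
[0.0525 0.0526 0.052  0.0518] [33.4562 30.7734 32.5744 31.3571]
rim [ 0.557 -0.     0.084]
[array([0.5851, 0.237 ]), array([0.4819, 0.2787]), array([0.5333, 0.2575])]
[array([0.5845, 0.2348]), array([0.4821, 0.276 ]), array([0.5331, 0.2551])]
[256.6649 275.9002] [201.441  213.9452]
[256.1796 272.8211] [200.2849 213.8437]
side 0.61 ((258.3489990234375, 283.144287109375), (70.26720428466797, 24.73544692993164), 79.99201965332031)
side 0.24 ((311.70001220703125, 194.90000915527344), (13.86362075805664, 13.86362075805664), 63.43495178222656)
top 0.58 ((207.72738647460938, 216.68666076660156), (22.545881271362305, 51.893577575683594), 25.34617805480957)
1.7
```

Emit:
{"api": "step_arm", "payload": {"motion": [{"translation":[0.04,-0.02,0],"rotation":[0,0,-0.1]},{"translation":[0.075,-0.04,0],"rotation":[0,0,-0.22]},{"translation":[0.11,-0.06,0],"rotation":[0,0,-0.34]},{"translation":[0.145,-0.08,0],"rotation":[0,0,-0.46]},{"translation":[0.18,-0.1,0],"rotation":[0,0,-0.58]},{"translation":[0.215,-0.12,0],"rotation":[0,0,-0.7]},{"translation":[0.25,-0.14,0],"rotation":[0,0,-0.82]},{"translation":[0.285,-0.16,0],"rotation":[0,0,-0.94]},{"translation":[0.315,-0.185,0],"rotation":[0,0,-1.06]},{"translation":[0.345,-0.21,0],"rotation":[0,0,-1.18]}], "jaw": 0.6, "grip_force": 70}}

```text
clock: 2.53
ee_pos: [0.5024, -0.363, 0.2314]
orientation: [0.719, 0.695, 0.0, 0.0]
ft_force: [0.5, -0.9, -0.2]
width: 0.0511
gripper_force: 0.0
```

```bash
cat >> h.py <<'E'
def goto(p,yawdeg):
    "print tool-frame shift and turn to reach world p, yaw (tool x), pointing down"
    s=ctrl.observe(); M=R.from_quat(s['orientation']); d=M.inv().apply(np.array(p)-s['ee_pos'])
    y=np.radians(yawdeg); G=R.from_matrix(np.array([[np.cos(y),np.sin(y),0],[np.sin(y),-np.cos(y),0],[0,0,-1]]).T.T)
    m=M.as_matrix(); print('t',round(s['clock'],2),'ee',np.round(s['ee_pos'],4),'yaw',round(np.degrees(np.arctan2(m[1,0],m[0,0])),2),'j1,j7',np.round(s['joints'][[0,6]],2),'F',np.round(s['ft_force'],1),'M',np.round(s['torque'],3),'w',round(float(s['width']),4))
    print('  shift',np.round(d,4),'turn',np.round((M.inv()*G).as_rotvec(),3))
E
python3 -c "
from h import *
goto([.533,.2565,.20],158)"
```

```text
t 2.53 ee [ 0.5024 -0.363   0.2314] yaw 88.11 j1,j7 [0.77 0.29] F [ 0.5 -0.9 -0.2] M [-0.052  0.016 -0.008] w 0.0511
  shift [0.6201 0.0101 0.0312] turn [ 0.00e+00  1.00e-03 -1.22e+00]
```

Emit:
{"api": "step_arm", "payload": {"motion": [{"translation":[0.04,0.001,0],"rotation":[0,0,-0.1]},{"translation":[0.08,0.002,0],"rotation":[0,0,-0.2]},{"translation":[0.12,0.003,0],"rotation":[0,0,-0.3]},{"translation":[0.16,0.004,0],"rotation":[0,0,-0.4]},{"translation":[0.2,0.005,0],"rotation":[0,0,-0.5]},{"translation":[0.24,0.006,0],"rotation":[0,0,-0.6]},{"translation":[0.28,0.007,0],"rotation":[0,0,-0.7]},{"translation":[0.32,0.008,0],"rotation":[0,0,-0.8]},{"translation":[0.36,0.009,0],"rotation":[0,0,-0.9]},{"translation":[0.4,0.01,0],"rotation":[0,0,-1.0]}]}}

```text
clock: 3.37
ee_pos: [0.5268, 0.0364, 0.2316]
orientation: [0.298, 0.955, -0.0, 0.0]
ft_force: [2.4, -1.1, -0.4]
width: 0.0511
gripper_force: 0.0
```

```bash
python3 -c "
from h import *
goto([.533,.2565,.16],158)"
```

```text
t 3.37 ee [0.5268 0.0364 0.2316] yaw 145.32 j1,j7 [0.31 0.39] F [ 2.4 -1.1 -0.4] M [-0.043 -0.055 -0.009] w 0.0511
  shift [0.1202 0.1845 0.0715] turn [ 0.     0.001 -0.221]
```

Emit:
{"api": "step_arm", "payload": {"motion": [{"translation":[0.02,0.03,0.01],"rotation":[0,0,-0.05]},{"translation":[0.04,0.061,0.02],"rotation":[0,0,-0.1]},{"translation":[0.06,0.092,0.03],"rotation":[0,0,-0.15]},{"translation":[0.08,0.123,0.04],"rotation":[0,0,-0.19]},{"translation":[0.1,0.154,0.05],"rotation":[0,0,-0.22]},{"translation":[0.12,0.184,0.06],"rotation":[0,0,-0.221]},{"translation":[0.12,0.184,0.066],"rotation":[0,0,-0.221]},{"translation":[0.12,0.184,0.07],"rotation":[0,0,-0.221]},{"translation":[0.12,0.184,0.07],"rotation":[0,0,-0.221]},{"translation":[0.12,0.184,0.07],"rotation":[0,0,-0.221]}]}}

```text
clock: 4.2
ee_pos: [0.5341, 0.2528, 0.1611]
orientation: [0.194, 0.981, -0.001, -0.0]
ft_force: [0.2, -0.1, -0.1]
width: 0.0514
gripper_force: 0.0
```

```bash
python3 -c "
from h import *
goto([.533,.2565,.089],158)
a=snap('side','s1')[220:340,190:340,::-1]; b=snap('top','t1')[160:270,150:290,::-1]
b=cv2.resize(b,(400,314),interpolation=2);a=cv2.resize(a,(392,314),interpolation=2)
cv2.imwrite('pics/c1.png',np.hstack([a,b]))"
```

```text
t 4.2 ee [0.5341 0.2528 0.1611] yaw 157.64 j1,j7 [-0.11  0.13] F [ 0.2 -0.1 -0.1] M [-0.008 -0.01  -0.006] w 0.0514
  shift [0.0024 0.0031 0.0721] turn [-0.001  0.    -0.006]
```

View pics/c1.png

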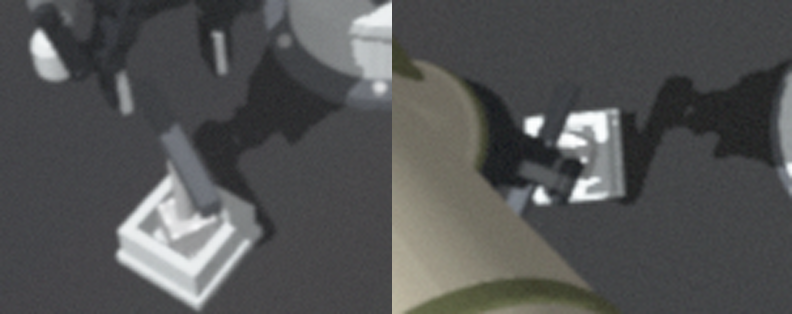

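Emit:
{"api": "step_arm", "payload": {"motion": [{"translation":[0.002,0.003,0.02],"rotation":[0,0,-0.006]},{"translation":[0.002,0.003,0.035],"rotation":[0,0,-0.006]},{"translation":[0.002,0.003,0.05],"rotation":[0,0,-0.006]},{"translation":[0.002,0.003,0.06],"rotation":[0,0,-0.006]},{"translation":[0.002,0.003,0.067],"rotation":[0,0,-0.006]},{"translation":[0.002,0.003,0.072],"rotation":[0,0,-0.006]},{"translation":[0.002,0.003,0.072],"rotation":[0,0,-0.006]},{"translation":[0.002,0.003,0.072],"rotation":[0,0,-0.006]},{"translation":[0.002,0.003,0.072],"rotation":[0,0,-0.006]},{"translation":[0.002,0.003,0.072],"rotation":[0,0,-0.006]}]}}

```text
clock: 5.13
ee_pos: [0.5335, 0.258, 0.0899]
orientation: [0.19, 0.982, 0.0, 0.0]
ft_force: [0.1, 0.3, -0.7]
width: 0.0516
gripper_force: 0.0
```

Emit:
{"api": "step_arm", "payload": {"motion": [{"translation":[0,0,0],"rotation":[0,0,0]},{"translation":[0,0,0],"rotation":[0,0,0]},{"translation":[0,0,0],"rotation":[0,0,0]},{"translation":[0,0,0],"rotation":[0,0,0]},{"translation":[0,0,0],"rotation":[0,0,0]},{"translation":[0,0,0],"rotation":[0,0,0]},{"translation":[0,0,0],"rotation":[0,0,0]},{"translation":[0,0,0],"rotation":[0,0,0]},{"translation":[0,0,0],"rotation":[0,0,0]},{"translation":[0,0,0],"rotation":[0,0,0]}], "jaw": 0, "grip_force": 70}}

```text
clock: 5.97
ee_pos: [0.5332, 0.2577, 0.0895]
orientation: [0.19, 0.982, -0.0, 0.0]
ft_force: [0.2, -1.5, 5.8]
width: 0.0127
gripper_force: 68.7
```

```bash
python3 -c "
from h import *
goto([.533,.2565,.089],158)
goto([.601,.0276,.201],166)"
```

```text
t 5.97 ee [0.5332 0.2577 0.0895] yaw 158.06 j1,j7 [-0.17  0.04] F [ 0.2 -1.5  5.8] M [-0.397  0.186  0.024] w 0.0127
  shift [-0.0002 -0.0012  0.0005] turn [-0.     0.     0.001]
t 5.97 ee [0.5332 0.2577 0.0895] yaw 158.06 j1,j7 [-0.17  0.04] F [ 0.2 -1.5  5.8] M [-0.397  0.186  0.024] w 0.0127
  shift [-0.1488 -0.1882 -0.1115] turn [-0.     0.    -0.139]
```

Emit:
{"api": "step_arm", "payload": {"motion": [{"translation":[0,0,-0.01],"rotation":[0,0,0]},{"translation":[0,0,-0.03],"rotation":[0,0,0]},{"translation":[0,0,-0.055],"rotation":[0,0,0]},{"translation":[0,0,-0.08],"rotation":[0,0,0]},{"translation":[-0.01,-0.012,-0.1],"rotation":[0,0,0]},{"translation":[-0.03,-0.037,-0.112],"rotation":[0,0,0]},{"translation":[-0.052,-0.066,-0.115],"rotation":[0,0,-0.03]},{"translation":[-0.075,-0.095,-0.115],"rotation":[0,0,-0.06]},{"translation":[-0.097,-0.123,-0.115],"rotation":[0,0,-0.1]},{"translation":[-0.118,-0.149,-0.115],"rotation":[0,0,-0.139]}]}}

```text
clock: 6.8
ee_pos: [0.5869, 0.0733, 0.2045]
orientation: [0.121, 0.993, -0.0, -0.0]
ft_force: [1.6, 0.1, -3.9]
width: 0.0128
gripper_force: 68.8
```

Emit:
{"api": "step_arm", "payload": {"motion": [{"translation":[-0.012,-0.022,0],"rotation":[0,0,0]},{"translation":[-0.02,-0.033,0],"rotation":[0,0,0]},{"translation":[-0.025,-0.041,0],"rotation":[0,0,0]},{"translation":[-0.025,-0.043,0],"rotation":[0,0,0]},{"translation":[-0.025,-0.043,0],"rotation":[0,0,0]},{"translation":[-0.025,-0.043,0],"rotation":[0,0,0]},{"translation":[-0.025,-0.043,0],"rotation":[0,0,0]},{"translation":[-0.025,-0.043,0],"rotation":[0,0,0]},{"translation":[-0.025,-0.043,0],"rotation":[0,0,0]},{"translation":[-0.025,-0.043,0],"rotation":[0,0,0]}]}}

```text
clock: 7.63
ee_pos: [0.6008, 0.0285, 0.2043]
orientation: [0.121, 0.993, 0.0, 0.0]
ft_force: [-0.8, 0.5, -2.8]
width: 0.0129
gripper_force: 68.8
```

```bash
python3 -c "
from h import *
goto([.601,.0276,.1665],166)
a=snap('side','s2')
print('expected head/mouth px',proj('side',[.6011,.0276,.101]),proj('side',[.601,.0276,.123]))
for q in('mouth','bar'): print(q,[(np.round(x['xy'],1),round(x['score'],2)) for x in ctrl.pinpoint('side',q)[:3]])
for k,x in dict(A=(.6011,.0276),B=(.5846,-.0441),C=(.5129,-.0276),D=(.5294,.0441)).items(): print(k,proj('side',x+(.101,)))
a=cv2.resize(a[90:230,260:400,::-1],(600,600),interpolation=2)
cv2.imwrite('pics/c2.png',a)"
```

```text
t 7.63 ee [0.6008 0.0285 0.2043] yaw 166.09 j1,j7 [0.35 0.69] F [-0.8  0.5 -2.8] M [ 0.027  0.035 -0.071] w 0.0129
  shift [-0.0004 -0.0008  0.0378] turn [0.    0.    0.002]
expected head/mouth px [312.08051138 189.71382711] [311.96582413 181.37400382]
mouth [(array([310., 182.]), 0.74)]
bar [(array([311.4, 137.8]), 0.57)]
A [312.08051138 189.71382711]
B [339.64711533 175.08336921]
C [363.83150376 193.15471477]
D [335.859661   209.24189231]
```

View pics/c2.png

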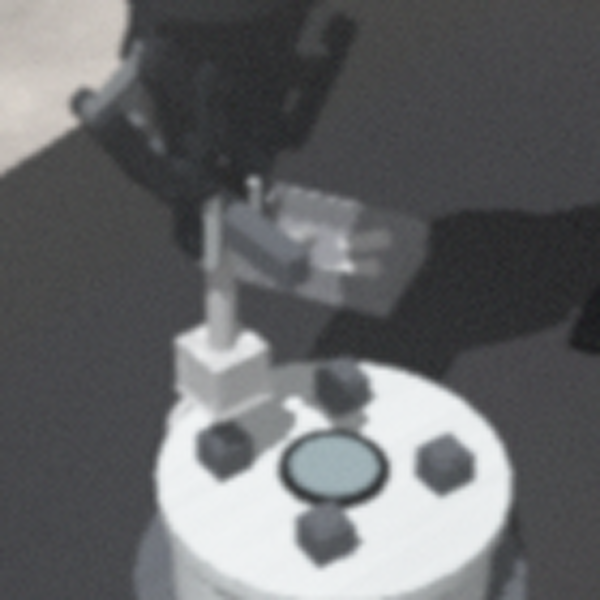

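```bash
python3 -c "
from h import *
print((proj('side',[.557,0,.084])-[260,90])*600/140)
for d in((.002,0,0),(0,.002,0)): print((proj('side',np.array([.557,0,.084])+d)-[260,90])*600/140)
im=cv2.imread('pics/s2.png',0).astype(int)
k=((im[150:250,270:400]>150)*255).astype(np.uint8)
ct=max(cv2.findContours(k,0,1)[0],key=cv2.contourArea);print(cv2.boundingRect(ct))
g=im[195:205,320:356];print(g)
"
```

```text
[332.67345404 461.59587632]
[329.27319106 459.86189076]
[330.17553561 463.83570448]
(26, 8, 83, 92)
[[141 174 211 225 225 192 125  87 113 145 164 169 170 170 172 170 173 172
  173 172 171 172 173 171 168 161 135 100  96 151 212 233 235 236 234 231]
 [174 214 230 235 224 168  97  96 141 163 173 172 170 173 170 170 172 172
  171 170 171 172 172 173 173 171 160 124  87 111 187 226 234 234 235 229]
 [212 231 236 235 213 143  89 113 150 168 173 172 171 172 173 171 172 174
  172 171 173 173 171 172 172 170 166 140  97  84 148 211 232 235 236 231]
 [233 237 239 233 196 124  79 116 152 170 171 172 170 170 172 172 173 171
  173 171 173 174 171 170 173 172 168 154 112  75 119 204 230 237 237 230]
 [237 240 238 233 194 119  74 103 148 169 172 173 171 172 173 174 172 171
  172 171 171 169 173 174 172 171 170 155 115  73 117 202 232 237 237 231]
 [240 239 239 233 191 119  70  95 137 162 172 173 172 172 172 174 173 173
  170 172 175 173 173 172 172 173 166 143  96  70 119 204 231 237 237 232]
 [239 240 239 233 206 136  74  74 111 151 165 168 173 172 170 171 171 174
  172 171 171 173 172 172 172 169 156 118  73  74 135 209 234 237 238 233]
 [240 239 239 236 225 169 100  61  84 128 150 165 170 170 173 171 172 173
  170 171 174 173 171 171 167 155 126  87  63 100 170 222 235 239 238 236]
 [238 239 238 238 233 204 140  84  65  87 118 144 157 166 169 169 170 169
  171 172 170 172 167 160 148 125  87  62  70 136 205 232 238 237 237 235]
 [238 238 238 238 237 229 192 136  86  63  71  92 119 139 151 156 158 161
  159 160 156 154 147 125  99  77  62  68 113 177 224 235 236 236 235 236]]
```

Emit:
{"api": "step_arm", "payload": {"motion": [{"translation":[0.001,0,0.008],"rotation":[0,0,0]},{"translation":[0.001,0,0.016],"rotation":[0,0,0]},{"translation":[0.001,0,0.022],"rotation":[0,0,0]},{"translation":[0.001,0,0.025],"rotation":[0,0,0]},{"translation":[0.001,0,0.028],"rotation":[0,0,0]},{"translation":[0.001,0,0.03],"rotation":[0,0,0]},{"translation":[0.001,0,0.031],"rotation":[0,0,0]},{"translation":[0.001,0,0.032],"rotation":[0,0,0]},{"translation":[0.001,0,0.033],"rotation":[0,0,0]},{"translation":[0.001,0,0.034],"rotation":[0,0,0]}]}}

```text
clock: 8.62
ee_pos: [0.6001, 0.0283, 0.1704]
orientation: [0.122, 0.993, 0.0, 0.0]
ft_force: [0.8, 1.3, -3.5]
width: 0.0128
gripper_force: 68.9
```

```bash
python3 -c "
from h import *
goto([.6001,.0289,.1665],166)"
```

```text
t 8.62 ee [0.6001 0.0283 0.1704] yaw 166.04 j1,j7 [0.32 0.66] F [ 0.8  1.3 -3.5] M [ 0.45  -0.099  0.006] w 0.0128
  shift [0.0001 0.0006 0.0039] turn [0.    0.    0.001]
```

Emit:
{"api": "step_arm", "payload": {"motion": [{"translation":[0,0,0.003],"rotation":[0,0,0]},{"translation":[0,0,0.004],"rotation":[0,0,0.02]},{"translation":[0,0,0.004],"rotation":[0,0,0.08]},{"translation":[0,0,0.004],"rotation":[0,0,0.18]},{"translation":[0,0,0.004],"rotation":[0,0,0.28]},{"translation":[0,0,0.004],"rotation":[0,0,0.38]},{"translation":[0,0,0.004],"rotation":[0,0,0.48]},{"translation":[0,0,0.004],"rotation":[0,0,0.58]},{"translation":[0,0,0.004],"rotation":[0,0,0.68]},{"translation":[0,0,0.004],"rotation":[0,0,0.78]}]}}

```text
clock: 9.45
ee_pos: [0.6002, 0.029, 0.166]
orientation: [0.492, 0.871, 0.001, -0.0]
ft_force: [2.6, 4.5, -8.3]
width: 0.0127
gripper_force: 68.2
```

```bash
python3 -c "
from h import *
goto([.6001,.0289,.1665],166)"
```

```text
t 9.45 ee [0.6002 0.029  0.166 ] yaw 121.05 j1,j7 [0.18 0.02] F [ 2.6  4.5 -8.3] M [ 1.008 -0.647  0.127] w 0.0127
  shift [-0.     -0.0002 -0.0005] turn [ 0.002 -0.    -0.784]
```

```bash
python3 -c "
from h import *
goto([.5119,-.0263,.196],162)"
```

```text
t 9.45 ee [0.6002 0.029  0.166 ] yaw 121.05 j1,j7 [0.18 0.02] F [ 2.6  4.5 -8.3] M [ 1.008 -0.647  0.127] w 0.0127
  shift [-0.0018 -0.1042 -0.0302] turn [ 0.002 -0.    -0.715]
```

Emit:
{"api": "step_arm", "payload": {"motion": [{"translation":[0,0,0],"rotation":[0,0,-0.05]},{"translation":[0,0,-0.012],"rotation":[0,0,-0.06]},{"translation":[0,0,-0.026],"rotation":[0,0,-0.06]},{"translation":[0,-0.003,-0.031],"rotation":[0,0,-0.1]},{"translation":[0,-0.02,-0.031],"rotation":[0,0,-0.21]},{"translation":[-0.001,-0.042,-0.031],"rotation":[0,0,-0.32]},{"translation":[-0.001,-0.064,-0.031],"rotation":[0,0,-0.43]},{"translation":[-0.002,-0.084,-0.031],"rotation":[0,0,-0.54]},{"translation":[-0.002,-0.098,-0.031],"rotation":[0,0,-0.65]},{"translation":[-0.002,-0.104,-0.031],"rotation":[0,0,-0.715]}]}}

```text
clock: 10.28
ee_pos: [0.5098, -0.0301, 0.1978]
orientation: [0.152, 0.988, -0.001, -0.001]
ft_force: [-0.3, 0.5, -3.3]
width: 0.0131
gripper_force: 68.9
```

```bash
python3 -c "
from h import *
goto([.5119,-.0263,.166],162)"
```

```text
t 10.28 ee [ 0.5098 -0.0301  0.1978] yaw 162.51 j1,j7 [0.47 0.71] F [-0.3  0.5 -3.3] M [0.007 0.013 0.015] w 0.0131
  shift [-0.0009  0.0044  0.0317] turn [-0.003 -0.001  0.009]
```

Emit:
{"api": "step_arm", "payload": {"motion": [{"translation":[0,0,0],"rotation":[0,0,0]},{"translation":[0,0,0],"rotation":[0,0,0]},{"translation":[0,0,0.005],"rotation":[0,0,0]},{"translation":[0,0,0.01],"rotation":[0,0,0]},{"translation":[0,0,0.015],"rotation":[0,0,0]},{"translation":[0,0,0.019],"rotation":[0,0,0]},{"translation":[0,0,0.022],"rotation":[0,0,0]},{"translation":[0,0,0.024],"rotation":[0,0,0]},{"translation":[0,0,0.026],"rotation":[0,0,0]},{"translation":[0,0,0.027],"rotation":[0,0,0]}]}}

```text
clock: 11.12
ee_pos: [0.5122, -0.0272, 0.17]
orientation: [0.154, 0.988, 0.0, -0.0]
ft_force: [-0.5, 2.4, -1.2]
width: 0.0128
gripper_force: 69.1
```

```bash
python3 -c "
from h import *
goto([.5119,-.0263,.166],162)"
```

```text
t 11.12 ee [ 0.5122 -0.0272  0.17  ] yaw 162.33 j1,j7 [0.44 0.66] F [-0.5  2.4 -1.2] M [ 0.722  0.129 -0.03 ] w 0.0128
  shift [0.0005 0.0008 0.004 ] turn [ 0.001 -0.     0.006]
```

Emit:
{"api": "step_arm", "payload": {"motion": [{"translation":[0,0,0.003],"rotation":[0,0,0]},{"translation":[0,0.001,0.004],"rotation":[0,0,0.02]},{"translation":[0,0.001,0.004],"rotation":[0,0,0.08]},{"translation":[0,0.001,0.004],"rotation":[0,0,0.18]},{"translation":[0,0.001,0.004],"rotation":[0,0,0.28]},{"translation":[0,0.001,0.004],"rotation":[0,0,0.38]},{"translation":[0,0.001,0.004],"rotation":[0,0,0.48]},{"translation":[0,0.001,0.004],"rotation":[0,0,0.58]},{"translation":[0,0.001,0.004],"rotation":[0,0,0.66]},{"translation":[0,0.001,0.004],"rotation":[0,0,0.72]}]}}

```text
clock: 11.95
ee_pos: [0.5124, -0.0262, 0.166]
orientation: [0.494, 0.869, 0.0, -0.0]
ft_force: [1.2, 4.0, -8.7]
width: 0.0131
gripper_force: 68.3
```

```bash
python3 -c "
from h import *
goto([.5836,-.0428,.197],162)"
```

```text
t 11.95 ee [ 0.5124 -0.0262  0.166 ] yaw 120.79 j1,j7 [0.29 0.08] F [ 1.2  4.  -8.7] M [ 1.1   -0.233  0.113] w 0.0131
  shift [-0.0507  0.0526 -0.031 ] turn [ 0.001 -0.    -0.719]
```

Emit:
{"api": "step_arm", "payload": {"motion": [{"translation":[0,0,0],"rotation":[0,0,-0.05]},{"translation":[0,0,-0.012],"rotation":[0,0,-0.06]},{"translation":[0,0,-0.026],"rotation":[0,0,-0.06]},{"translation":[-0.002,0.002,-0.031],"rotation":[0,0,-0.12]},{"translation":[-0.015,0.015,-0.031],"rotation":[0,0,-0.24]},{"translation":[-0.027,0.028,-0.031],"rotation":[0,0,-0.36]},{"translation":[-0.038,0.04,-0.031],"rotation":[0,0,-0.48]},{"translation":[-0.046,0.048,-0.031],"rotation":[0,0,-0.6]},{"translation":[-0.05,0.052,-0.031],"rotation":[0,0,-0.7]},{"translation":[-0.0507,0.0526,-0.031],"rotation":[0,0,-0.72]}]}}

```text
clock: 12.78
ee_pos: [0.5845, -0.0443, 0.1967]
orientation: [0.153, 0.988, -0.0, -0.0]
ft_force: [-0.7, 0.3, -2.6]
width: 0.0127
gripper_force: 68.9
```

Emit:
{"api": "step_arm", "payload": {"motion": [{"translation":[0,0,0],"rotation":[0,0,0]},{"translation":[0,0,0],"rotation":[0,0,0]},{"translation":[0,0,0.005],"rotation":[0,0,0]},{"translation":[0,0,0.01],"rotation":[0,0,0]},{"translation":[0,0,0.015],"rotation":[0,0,0]},{"translation":[0,0,0.019],"rotation":[0,0,0]},{"translation":[0,0,0.022],"rotation":[0,0,0]},{"translation":[0,0,0.024],"rotation":[0,0,0]},{"translation":[0,0,0.026],"rotation":[0,0,0]},{"translation":[0,0,0.027],"rotation":[0,0,0]}]}}

```text
clock: 13.62
ee_pos: [0.5836, -0.0429, 0.17]
orientation: [0.154, 0.988, 0.0, -0.0]
ft_force: [-0.9, 0.9, -2.6]
width: 0.0127
gripper_force: 69.0
```

```bash
python3 -c "
from h import *
goto([.5836,-.0428,.166],121)"
```

```text
t 13.62 ee [ 0.5836 -0.0429  0.17  ] yaw 162.31 j1,j7 [0.43 0.72] F [-0.9  0.9 -2.6] M [ 0.293  0.116 -0.038] w 0.0127
  shift [0.     0.0001 0.004 ] turn [ 0.    -0.     0.721]
```

Emit:
{"api": "step_arm", "payload": {"motion": [{"translation":[0,0,0.003],"rotation":[0,0,0]},{"translation":[0,0,0.004],"rotation":[0,0,0.02]},{"translation":[0,0,0.004],"rotation":[0,0,0.08]},{"translation":[0,0,0.004],"rotation":[0,0,0.18]},{"translation":[0,0,0.004],"rotation":[0,0,0.28]},{"translation":[0,0,0.004],"rotation":[0,0,0.38]},{"translation":[0,0,0.004],"rotation":[0,0,0.48]},{"translation":[0,0,0.004],"rotation":[0,0,0.58]},{"translation":[0,0,0.004],"rotation":[0,0,0.66]},{"translation":[0,0,0.004],"rotation":[0,0,0.72]}]}}

```text
clock: 14.45
ee_pos: [0.5839, -0.0424, 0.1661]
orientation: [0.494, 0.869, 0.001, 0.0]
ft_force: [0.9, 2.1, -6.8]
width: 0.0133
gripper_force: 68.4
```

```bash
python3 -c "
from h import *
goto([.5284,.0454,.197],163)"
```

```text
t 14.45 ee [ 0.5839 -0.0424  0.1661] yaw 120.8 j1,j7 [0.3  0.14] F [ 0.9  2.1 -6.8] M [ 0.731 -0.349  0.142] w 0.0133
  shift [ 0.1038 -0.0027 -0.0309] turn [ 0.001 -0.    -0.737]
```

Emit:
{"api": "step_arm", "payload": {"motion": [{"translation":[0,0,0],"rotation":[0,0,-0.05]},{"translation":[0,0,-0.012],"rotation":[0,0,-0.06]},{"translation":[0,0,-0.026],"rotation":[0,0,-0.06]},{"translation":[0.003,0,-0.031],"rotation":[0,0,-0.12]},{"translation":[0.02,0,-0.031],"rotation":[0,0,-0.24]},{"translation":[0.042,-0.001,-0.031],"rotation":[0,0,-0.36]},{"translation":[0.064,-0.001,-0.031],"rotation":[0,0,-0.48]},{"translation":[0.084,-0.002,-0.031],"rotation":[0,0,-0.6]},{"translation":[0.098,-0.003,-0.031],"rotation":[0,0,-0.7]},{"translation":[0.104,-0.003,-0.031],"rotation":[0,0,-0.737]}]}}

```text
clock: 15.28
ee_pos: [0.5264, 0.0458, 0.1982]
orientation: [0.142, 0.99, -0.0, 0.0]
ft_force: [0.6, -0.8, -2.3]
width: 0.013
gripper_force: 68.9
```

Emit:
{"api": "step_arm", "payload": {"motion": [{"translation":[0,0,0],"rotation":[0,0,0]},{"translation":[0,0,0],"rotation":[0,0,0]},{"translation":[0,0,0.005],"rotation":[0,0,0]},{"translation":[0,0,0.01],"rotation":[0,0,0]},{"translation":[0,0,0.015],"rotation":[0,0,0]},{"translation":[0,0,0.019],"rotation":[0,0,0]},{"translation":[0,0,0.022],"rotation":[0,0,0]},{"translation":[0,0,0.024],"rotation":[0,0,0]},{"translation":[0,0,0.026],"rotation":[0,0,0]},{"translation":[0,0,0.027],"rotation":[0,0,0]}]}}

```text
clock: 16.12
ee_pos: [0.5277, 0.045, 0.1701]
orientation: [0.145, 0.989, 0.0, 0.0]
ft_force: [0.1, 3.2, -1.9]
width: 0.0129
gripper_force: 69.1
```

```bash
python3 -c "
from h import *
goto([.5284,.0454,.166],121)"
```

```text
t 16.12 ee [0.5277 0.045  0.1701] yaw 163.3 j1,j7 [0.29 0.55] F [ 0.1  3.2 -1.9] M [ 0.77  -0.173  0.001] w 0.0129
  shift [-0.0006  0.0006  0.0041] turn [ 0.001 -0.     0.738]
```

Emit:
{"api": "step_arm", "payload": {"motion": [{"translation":[0,0,0.003],"rotation":[0,0,0]},{"translation":[0,0,0.004],"rotation":[0,0,0.02]},{"translation":[0,0,0.004],"rotation":[0,0,0.08]},{"translation":[0,0,0.004],"rotation":[0,0,0.18]},{"translation":[0,0,0.004],"rotation":[0,0,0.28]},{"translation":[0,0,0.004],"rotation":[0,0,0.38]},{"translation":[0,0,0.004],"rotation":[0,0,0.48]},{"translation":[0,0,0.004],"rotation":[0,0,0.58]},{"translation":[0,0,0.004],"rotation":[0,0,0.67]},{"translation":[0,0,0.004],"rotation":[0,0,0.738]}]}}

```text
clock: 16.95
ee_pos: [0.5282, 0.0454, 0.1662]
orientation: [0.495, 0.869, 0.001, 0.0]
ft_force: [3.9, 4.8, -8.2]
width: 0.0127
gripper_force: 68.4
```

```bash
python3 -c "
from h import *
goto([.6001,.0289,.197],124)"
```

```text
t 16.95 ee [0.5282 0.0454 0.1662] yaw 120.72 j1,j7 [ 0.14 -0.04] F [ 3.9  4.8 -8.2] M [ 1.288 -0.962  0.116] w 0.0127
  shift [-0.0509  0.0535 -0.0307] turn [ 0.002 -0.    -0.057]
```

Emit:
{"api": "step_arm", "payload": {"motion": [{"translation":[0,0,0],"rotation":[0,0,-0.04]},{"translation":[0,0,-0.01],"rotation":[0,0,-0.05]},{"translation":[0,0,-0.022],"rotation":[0,0,-0.05]},{"translation":[0,0,-0.031],"rotation":[0,0,-0.05]},{"translation":[-0.006,0.006,-0.031],"rotation":[0,0,-0.05]},{"translation":[-0.017,0.018,-0.031],"rotation":[0,0,-0.05]},{"translation":[-0.03,0.032,-0.031],"rotation":[0,0,-0.05]},{"translation":[-0.042,0.044,-0.031],"rotation":[0,0,-0.05]},{"translation":[-0.049,0.051,-0.031],"rotation":[0,0,-0.05]},{"translation":[-0.0509,0.0535,-0.031],"rotation":[0,0,-0.05]}]}}

```text
clock: 17.78
ee_pos: [0.6009, 0.0272, 0.1965]
orientation: [0.471, 0.882, -0.0, 0.0]
ft_force: [0.7, -0.4, -3.9]
width: 0.0127
gripper_force: 69.0
```

Emit:
{"api": "step_arm", "payload": {"motion": [{"translation":[0,0,0],"rotation":[0,0,0]},{"translation":[0,0,0],"rotation":[0,0,0]},{"translation":[0,0,0.005],"rotation":[0,0,0]},{"translation":[0,0,0.01],"rotation":[0,0,0]},{"translation":[0,0,0.015],"rotation":[0,0,0]},{"translation":[0,0,0.019],"rotation":[0,0,0]},{"translation":[0,0,0.022],"rotation":[0,0,0]},{"translation":[0,0,0.024],"rotation":[0,0,0]},{"translation":[0,0,0.026],"rotation":[0,0,0]},{"translation":[0,0,0.027],"rotation":[0,0,0]}]}}

```text
clock: 18.62
ee_pos: [0.6, 0.0289, 0.1703]
orientation: [0.47, 0.882, 0.001, 0.0]
ft_force: [1.8, 2.7, -1.9]
width: 0.0127
gripper_force: 69.3
```

```bash
python3 -c "
from h import *
goto([.6001,.0289,.166],91.4)"
```

```text
t 18.62 ee [0.6    0.0289 0.1703] yaw 123.88 j1,j7 [0.18 0.08] F [ 1.8  2.7 -1.9] M [ 0.652 -0.528  0.039] w 0.0127
  shift [-0.0001  0.0001  0.0043] turn [ 0.001 -0.     0.567]
```

Emit:
{"api": "step_arm", "payload": {"motion": [{"translation":[0,0,0.003],"rotation":[0,0,0.02]},{"translation":[0,0,0.004],"rotation":[0,0,0.08]},{"translation":[0,0,0.004],"rotation":[0,0,0.16]},{"translation":[0,0,0.004],"rotation":[0,0,0.24]},{"translation":[0,0,0.004],"rotation":[0,0,0.32]},{"translation":[0,0,0.004],"rotation":[0,0,0.4]},{"translation":[0,0,0.004],"rotation":[0,0,0.46]},{"translation":[0,0,0.004],"rotation":[0,0,0.51]},{"translation":[0,0,0.004],"rotation":[0,0,0.54]},{"translation":[0,0,0.004],"rotation":[0,0,0.56]}]}}

```text
clock: 19.45
ee_pos: [0.6003, 0.029, 0.1663]
orientation: [0.697, 0.717, 0.001, 0.0]
ft_force: [4.8, 3.3, -4.2]
width: 0.0129
gripper_force: 68.8
```

Emit:
{"api": "step_arm", "payload": {"motion": [{"translation":[0,0,0],"rotation":[0,0,0.01]},{"translation":[0,0,0],"rotation":[0,0,0.02]},{"translation":[0,0,0],"rotation":[0,0,0.03]},{"translation":[0,0,0],"rotation":[0,0,0.035]},{"translation":[0,0,0],"rotation":[0,0,0.04]},{"translation":[0,0,0],"rotation":[0,0,0.045]},{"translation":[0,0,0],"rotation":[0,0,0.05]},{"translation":[0,0,0],"rotation":[0,0,0.055]},{"translation":[0,0,0],"rotation":[0,0,0.06]},{"translation":[0,0,0],"rotation":[0,0,0.065]}]}}

```text
clock: 20.28
ee_pos: [0.6004, 0.0289, 0.1663]
orientation: [0.719, 0.695, 0.001, 0.0]
ft_force: [4.1, 3.3, -4.5]
width: 0.0125
gripper_force: 68.8
```

```bash
python3 -c "
from h import *
goto([.6001,.0289,.166],91.4)"
```

```text
t 20.28 ee [0.6004 0.0289 0.1663] yaw 88.05 j1,j7 [ 0.06 -0.41] F [ 4.1  3.3 -4.5] M [ 0.843 -1.368  0.103] w 0.0125
  shift [ 0.     -0.0003  0.0003] turn [ 0.002 -0.001 -0.058]
```

Emit:
{"api": "step_arm", "payload": {"motion": [{"translation":[0,0,0],"rotation":[0,0,0.008]},{"translation":[0,0,0],"rotation":[0,0,0.016]},{"translation":[0,0,0],"rotation":[0,0,0.024]},{"translation":[0,0,0],"rotation":[0,0,0.032]},{"translation":[0,0,0],"rotation":[0,0,0.04]},{"translation":[0,0,0],"rotation":[0,0,0.048]},{"translation":[0,0,0],"rotation":[0,0,0.055]},{"translation":[0,0,0],"rotation":[0,0,0.06]},{"translation":[0,0,0],"rotation":[0,0,0.065]},{"translation":[0,0,0],"rotation":[0,0,0.07]}]}}

```text
clock: 21.12
ee_pos: [0.6004, 0.0289, 0.1664]
orientation: [0.743, 0.669, 0.001, 0.0]
ft_force: [4.5, 3.6, -4.9]
width: 0.0131
gripper_force: 68.8
```

```bash
python3 -c "
from h import *
goto([.6001,.0289,.166],91.4)"
```

```text
t 21.12 ee [0.6004 0.0289 0.1664] yaw 84.04 j1,j7 [ 0.05 -0.47] F [ 4.5  3.6 -4.9] M [ 0.882 -1.382  0.132] w 0.0131
  shift [-0.     -0.0003  0.0004] turn [ 0.002 -0.001 -0.128]
```

Emit:
{"api": "step_arm", "payload": {"motion": [{"translation":[0,0,0],"rotation":[0,0,0.008]},{"translation":[0,0,0],"rotation":[0,0,0.016]},{"translation":[0,0,0],"rotation":[0,0,0.024]},{"translation":[0,0,0],"rotation":[0,0,0.03]},{"translation":[0,0,0],"rotation":[0,0,0.036]},{"translation":[0,0,0],"rotation":[0,0,0.041]},{"translation":[0,0,0],"rotation":[0,0,0.046]},{"translation":[0,0,0],"rotation":[0,0,0.051]},{"translation":[0,0,0],"rotation":[0,0,0.056]},{"translation":[0,0,0],"rotation":[0,0,0.06]}]}}

```text
clock: 21.95
ee_pos: [0.6004, 0.0288, 0.1663]
orientation: [0.763, 0.647, 0.001, 0.0]
ft_force: [4.6, 3.4, -5.9]
width: 0.0127
gripper_force: 68.9
```

```bash
python3 -c "
from h import *
goto([.6001,.0289,.166],91.4)"
```

```text
t 21.95 ee [0.6004 0.0288 0.1663] yaw 80.6 j1,j7 [ 0.04 -0.51] F [ 4.6  3.4 -5.9] M [ 0.869 -1.38   0.116] w 0.0127
  shift [ 0.     -0.0003  0.0003] turn [ 0.002 -0.001 -0.189]
```

Emit:
{"api": "step_arm", "payload": {"motion": [{"translation":[0,0,0],"rotation":[0,0,0.008]},{"translation":[0,0,0],"rotation":[0,0,0.016]},{"translation":[0,0,0],"rotation":[0,0,0.024]},{"translation":[0,0,0],"rotation":[0,0,0.032]},{"translation":[0,0,0],"rotation":[0,0,0.04]},{"translation":[0,0,0],"rotation":[0,0,0.048]},{"translation":[0,0,0],"rotation":[0,0,0.055]},{"translation":[0,0,0],"rotation":[0,0,0.06]},{"translation":[0,0,0],"rotation":[0,0,0.065]},{"translation":[0,0,0],"rotation":[0,0,0.07]}]}}

```text
clock: 22.78
ee_pos: [0.6005, 0.0288, 0.1663]
orientation: [0.785, 0.62, 0.001, 0.0]
ft_force: [5.8, 1.9, -4.7]
width: 0.013
gripper_force: 68.9
```

```bash
python3 -c "
from h import *
goto([.6001,.0289,.166],91.4)"
```

```text
t 22.78 ee [0.6005 0.0288 0.1663] yaw 76.59 j1,j7 [ 0.02 -0.57] F [ 5.8  1.9 -4.7] M [ 0.785 -1.441  0.105] w 0.013
  shift [ 0.     -0.0004  0.0003] turn [ 0.002 -0.001 -0.259]
```

Emit:
{"api": "step_arm", "payload": {"motion": [{"translation":[0,0,0],"rotation":[0,0,0.008]},{"translation":[0,0,0],"rotation":[0,0,0.016]},{"translation":[0,0,0],"rotation":[0,0,0.024]},{"translation":[0,0,0],"rotation":[0,0,0.032]},{"translation":[0,0,0],"rotation":[0,0,0.04]},{"translation":[0,0,0],"rotation":[0,0,0.048]},{"translation":[0,0,0],"rotation":[0,0,0.055]},{"translation":[0,0,0],"rotation":[0,0,0.06]},{"translation":[0,0,0],"rotation":[0,0,0.065]},{"translation":[0,0,0],"rotation":[0,0,0.07]}]}}

```text
clock: 23.62
ee_pos: [0.6005, 0.0288, 0.1663]
orientation: [0.806, 0.592, 0.001, 0.0]
ft_force: [4.7, 3.6, -5.6]
width: 0.0127
gripper_force: 68.8
```

```bash
python3 -c "
from h import *
goto([.6001,.0289,.166],91.4)"
```

```text
t 23.62 ee [0.6005 0.0288 0.1663] yaw 72.58 j1,j7 [ 0.01 -0.62] F [ 4.7  3.6 -5.6] M [ 0.775 -1.454  0.15 ] w 0.0127
  shift [ 0.     -0.0004  0.0003] turn [ 0.002 -0.001 -0.328]
```

Emit:
{"api": "step_arm", "payload": {"motion": [{"translation":[0,0,0],"rotation":[0,0,0.008]},{"translation":[0,0,0],"rotation":[0,0,0.016]},{"translation":[0,0,0],"rotation":[0,0,0.024]},{"translation":[0,0,0],"rotation":[0,0,0.03]},{"translation":[0,0,0],"rotation":[0,0,0.036]},{"translation":[0,0,0],"rotation":[0,0,0.041]},{"translation":[0,0,0],"rotation":[0,0,0.046]},{"translation":[0,0,0],"rotation":[0,0,0.051]},{"translation":[0,0,0],"rotation":[0,0,0.056]},{"translation":[0,0,0],"rotation":[0,0,0.06]}]}}

```text
clock: 24.45
ee_pos: [0.6005, 0.0288, 0.1664]
orientation: [0.823, 0.568, 0.001, 0.0]
ft_force: [4.6, 2.8, -4.6]
width: 0.0129
gripper_force: 68.8
```

```bash
python3 -c "
from h import *
goto([.6001,.0289,.166],91.4)"
```

```text
t 24.45 ee [0.6005 0.0288 0.1664] yaw 69.17 j1,j7 [-0.   -0.67] F [ 4.6  2.8 -4.6] M [ 0.749 -1.464  0.284] w 0.0129
  shift [-0.     -0.0004  0.0004] turn [ 0.002 -0.001 -0.388]
```

Emit:
{"api": "step_arm", "payload": {"motion": [{"translation":[0,0,0],"rotation":[0,0,0.005]},{"translation":[0,0,0],"rotation":[0,0,0.01]},{"translation":[0,0,0],"rotation":[0,0,0.014]},{"translation":[0,0,0],"rotation":[0,0,0.018]},{"translation":[0,0,0],"rotation":[0,0,0.022]},{"translation":[0,0,0],"rotation":[0,0,0.026]},{"translation":[0,0,0],"rotation":[0,0,0.03]},{"translation":[0,0,0],"rotation":[0,0,0.034]},{"translation":[0,0,0],"rotation":[0,0,0.038]},{"translation":[0,0,0],"rotation":[0,0,0.042]}]}}

```text
clock: 25.28
ee_pos: [0.6005, 0.0287, 0.1664]
orientation: [0.835, 0.55, 0.001, 0.0]
ft_force: [5.0, 2.3, -5.2]
width: 0.0129
gripper_force: 68.9
```

```bash
python3 -c "
from h import *
goto([.6001,.0289,.166],91.4)
goto([.5119,-.0263,.197],124)"
```

```text
t 25.28 ee [0.6005 0.0287 0.1664] yaw 66.78 j1,j7 [-0.01 -0.7 ] F [ 5.   2.3 -5.2] M [ 0.67  -1.53   0.445] w 0.0129
  shift [-0.     -0.0005  0.0004] turn [ 0.002 -0.001 -0.43 ]
t 25.28 ee [0.6005 0.0287 0.1664] yaw 66.78 j1,j7 [-0.01 -0.7 ] F [ 5.   2.3 -5.2] M [ 0.67  -1.53   0.445] w 0.0129
  shift [-0.0855 -0.0597 -0.0309] turn [ 0.002 -0.    -0.999]
```

Emit:
{"api": "step_arm", "payload": {"motion": [{"translation":[0,0,0],"rotation":[0,0,-0.06]},{"translation":[0,0,0],"rotation":[0,0,-0.13]},{"translation":[0,0,0],"rotation":[0,0,-0.18]},{"translation":[0,0,-0.01],"rotation":[0,0,-0.18]},{"translation":[0,0,-0.022],"rotation":[0,0,-0.18]},{"translation":[0,0,-0.031],"rotation":[0,0,-0.22]},{"translation":[-0.008,-0.006,-0.031],"rotation":[0,0,-0.32]},{"translation":[-0.024,-0.016,-0.031],"rotation":[0,0,-0.43]},{"translation":[-0.042,-0.029,-0.031],"rotation":[0,0,-0.54]},{"translation":[-0.06,-0.042,-0.031],"rotation":[0,0,-0.65]}]}}

```text
clock: 26.12
ee_pos: [0.5354, -0.0112, 0.1975]
orientation: [0.614, 0.789, -0.001, -0.0]
ft_force: [0.7, -1.0, -3.2]
width: 0.0131
gripper_force: 69.1
```

```bash
python3 -c "
from h import *
goto([.5119,-.0263,.197],124)"
```

```text
t 26.12 ee [ 0.5354 -0.0112  0.1975] yaw 104.23 j1,j7 [ 0.2  -0.11] F [ 0.7 -1.  -3.2] M [-0.063  0.024  0.018] w 0.0131
  shift [-0.0089 -0.0265  0.0006] turn [-0.002  0.    -0.345]
```

Emit:
{"api": "step_arm", "payload": {"motion": [{"translation":[-0.004,-0.012,0],"rotation":[0,0,-0.11]},{"translation":[-0.007,-0.022,0],"rotation":[0,0,-0.22]},{"translation":[-0.009,-0.028,0],"rotation":[0,0,-0.31]},{"translation":[-0.0096,-0.0295,0],"rotation":[0,0,-0.345]},{"translation":[-0.0096,-0.0295,0],"rotation":[0,0,-0.345]},{"translation":[-0.0096,-0.0295,0.006],"rotation":[0,0,-0.345]},{"translation":[-0.0096,-0.0295,0.013],"rotation":[0,0,-0.345]},{"translation":[-0.0096,-0.0295,0.019],"rotation":[0,0,-0.345]},{"translation":[-0.0096,-0.0295,0.024],"rotation":[0,0,-0.345]},{"translation":[-0.0096,-0.0295,0.027],"rotation":[0,0,-0.345]}]}}

```text
clock: 26.95
ee_pos: [0.5116, -0.0259, 0.1696]
orientation: [0.471, 0.882, 0.001, 0.0]
ft_force: [2.3, 1.4, -2.0]
width: 0.0131
gripper_force: 69.3
```

```bash
python3 -c "
from h import *
goto([.5119,-.0263,.166],91.4)"
```

```text
t 26.95 ee [ 0.5116 -0.0259  0.1696] yaw 123.77 j1,j7 [0.28 0.15] F [ 2.3  1.4 -2. ] M [ 0.402 -0.652  0.036] w 0.0131
  shift [-0.0005 -0.      0.0036] turn [ 0.001 -0.     0.565]
```

Emit:
{"api": "step_arm", "payload": {"motion": [{"translation":[0,0,0.003],"rotation":[0,0,0.02]},{"translation":[0,0,0.004],"rotation":[0,0,0.08]},{"translation":[0,0,0.004],"rotation":[0,0,0.16]},{"translation":[0,0,0.004],"rotation":[0,0,0.25]},{"translation":[0,0,0.004],"rotation":[0,0,0.34]},{"translation":[0,0,0.004],"rotation":[0,0,0.43]},{"translation":[0,0,0.004],"rotation":[0,0,0.5]},{"translation":[0,0,0.004],"rotation":[0,0,0.56]},{"translation":[0,0,0.004],"rotation":[0,0,0.6]},{"translation":[0,0,0.004],"rotation":[0,0,0.62]}]}}

```text
clock: 27.78
ee_pos: [0.5121, -0.0259, 0.1661]
orientation: [0.719, 0.695, 0.001, 0.0]
ft_force: [4.7, 1.7, -8.7]
width: 0.0126
gripper_force: 68.5
```

```bash
python3 -c "
from h import *
goto([.5119,-.0263,.166],91.4)"
```

```text
t 27.78 ee [ 0.5121 -0.0259  0.1661] yaw 88.09 j1,j7 [ 0.15 -0.33] F [ 4.7  1.7 -8.7] M [ 0.566 -1.398  0.085] w 0.0126
  shift [-0.0004 -0.0002  0.0001] turn [ 0.002 -0.001 -0.058]
```

Still drag. Steps of 0.075.

Emit:
{"api": "step_arm", "payload": {"motion": [{"translation":[0,0,0],"rotation":[0,0,0.01]},{"translation":[0,0,0],"rotation":[0,0,0.02]},{"translation":[0,0,0],"rotation":[0,0,0.03]},{"translation":[0,0,0],"rotation":[0,0,0.038]},{"translation":[0,0,0],"rotation":[0,0,0.046]},{"translation":[0,0,0],"rotation":[0,0,0.053]},{"translation":[0,0,0],"rotation":[0,0,0.06]},{"translation":[0,0,0],"rotation":[0,0,0.065]},{"translation":[0,0,0],"rotation":[0,0,0.07]},{"translation":[0,0,0],"rotation":[0,0,0.075]}]}}

```text
clock: 28.62
ee_pos: [0.5121, -0.026, 0.1661]
orientation: [0.744, 0.669, 0.001, 0.0]
ft_force: [5.0, 2.3, -7.3]
width: 0.0128
gripper_force: 68.5
```

```bash
python3 -c "
from h import *
goto([.5119,-.0263,.166],91.4)"
```

```text
t 28.62 ee [ 0.5121 -0.026   0.1661] yaw 83.91 j1,j7 [ 0.14 -0.39] F [ 5.   2.3 -7.3] M [ 0.594 -1.443  0.091] w 0.0128
  shift [-0.0003 -0.0002  0.0001] turn [ 0.002 -0.001 -0.131]
```

Emit:
{"api": "step_arm", "payload": {"motion": [{"translation":[0,0,0],"rotation":[0,0,0.01]},{"translation":[0,0,0],"rotation":[0,0,0.02]},{"translation":[0,0,0],"rotation":[0,0,0.03]},{"translation":[0,0,0],"rotation":[0,0,0.038]},{"translation":[0,0,0],"rotation":[0,0,0.046]},{"translation":[0,0,0],"rotation":[0,0,0.053]},{"translation":[0,0,0],"rotation":[0,0,0.06]},{"translation":[0,0,0],"rotation":[0,0,0.065]},{"translation":[0,0,0],"rotation":[0,0,0.07]},{"translation":[0,0,0],"rotation":[0,0,0.075]}]}}

```text
clock: 29.45
ee_pos: [0.5121, -0.0261, 0.1661]
orientation: [0.768, 0.64, 0.001, 0.0]
ft_force: [5.0, 2.4, -7.1]
width: 0.0128
gripper_force: 68.6
```

```bash
python3 -c "
from h import *
goto([.5119,-.0263,.166],91.4)"
```

```text
t 29.45 ee [ 0.5121 -0.0261  0.1661] yaw 79.61 j1,j7 [ 0.12 -0.45] F [ 5.   2.4 -7.1] M [ 0.572 -1.413  0.109] w 0.0128
  shift [-0.0003 -0.0002  0.0001] turn [ 0.002 -0.001 -0.206]
```

Emit:
{"api": "step_arm", "payload": {"motion": [{"translation":[0,0,0],"rotation":[0,0,0.01]},{"translation":[0,0,0],"rotation":[0,0,0.02]},{"translation":[0,0,0],"rotation":[0,0,0.03]},{"translation":[0,0,0],"rotation":[0,0,0.038]},{"translation":[0,0,0],"rotation":[0,0,0.046]},{"translation":[0,0,0],"rotation":[0,0,0.053]},{"translation":[0,0,0],"rotation":[0,0,0.06]},{"translation":[0,0,0],"rotation":[0,0,0.065]},{"translation":[0,0,0],"rotation":[0,0,0.07]},{"translation":[0,0,0],"rotation":[0,0,0.075]}]}}

```text
clock: 30.28
ee_pos: [0.5122, -0.0261, 0.1661]
orientation: [0.792, 0.611, 0.001, 0.0]
ft_force: [5.4, 2.5, -8.2]
width: 0.0128
gripper_force: 68.6
```

```bash
python3 -c "
from h import *
goto([.5119,-.0263,.166],91.4)"
```

```text
t 30.28 ee [ 0.5122 -0.0261  0.1661] yaw 75.31 j1,j7 [ 0.1 -0.5] F [ 5.4  2.5 -8.2] M [ 0.551 -1.504  0.115] w 0.0128
  shift [-0.0003 -0.0003  0.0001] turn [ 0.002 -0.001 -0.281]
```

Emit:
{"api": "step_arm", "payload": {"motion": [{"translation":[0,0,0],"rotation":[0,0,0.01]},{"translation":[0,0,0],"rotation":[0,0,0.02]},{"translation":[0,0,0],"rotation":[0,0,0.03]},{"translation":[0,0,0],"rotation":[0,0,0.038]},{"translation":[0,0,0],"rotation":[0,0,0.046]},{"translation":[0,0,0],"rotation":[0,0,0.053]},{"translation":[0,0,0],"rotation":[0,0,0.06]},{"translation":[0,0,0],"rotation":[0,0,0.065]},{"translation":[0,0,0],"rotation":[0,0,0.07]},{"translation":[0,0,0],"rotation":[0,0,0.075]}]}}

```text
clock: 31.12
ee_pos: [0.5122, -0.0262, 0.1661]
orientation: [0.814, 0.581, 0.001, 0.0]
ft_force: [4.9, 0.1, -7.7]
width: 0.0131
gripper_force: 68.6
```

```bash
python3 -c "
from h import *
goto([.5119,-.0263,.166],91.4)"
```

```text
t 31.12 ee [ 0.5122 -0.0262  0.1661] yaw 71.01 j1,j7 [ 0.09 -0.56] F [ 4.9  0.1 -7.7] M [ 0.491 -1.469  0.104] w 0.0131
  shift [-0.0003 -0.0003  0.0001] turn [ 0.002 -0.001 -0.356]
```

Emit:
{"api": "step_arm", "payload": {"motion": [{"translation":[0,0,0],"rotation":[0,0,0.01]},{"translation":[0,0,0],"rotation":[0,0,0.02]},{"translation":[0,0,0],"rotation":[0,0,0.03]},{"translation":[0,0,0],"rotation":[0,0,0.038]},{"translation":[0,0,0],"rotation":[0,0,0.046]},{"translation":[0,0,0],"rotation":[0,0,0.053]},{"translation":[0,0,0],"rotation":[0,0,0.06]},{"translation":[0,0,0],"rotation":[0,0,0.065]},{"translation":[0,0,0],"rotation":[0,0,0.07]},{"translation":[0,0,0],"rotation":[0,0,0.075]}]}}

```text
clock: 31.95
ee_pos: [0.5122, -0.0261, 0.1661]
orientation: [0.835, 0.55, 0.001, 0.0]
ft_force: [5.2, 0.9, -8.1]
width: 0.0131
gripper_force: 68.5
```

```bash
python3 -c "
from h import *
goto([.5119,-.0263,.166],91.4)"
```

```text
t 31.95 ee [ 0.5122 -0.0261  0.1661] yaw 66.74 j1,j7 [ 0.07 -0.62] F [ 5.2  0.9 -8.1] M [ 0.51  -1.55   0.156] w 0.0131
  shift [-0.0003 -0.0002  0.0001] turn [ 0.002 -0.001 -0.43 ]
```

Emit:
{"api": "step_arm", "payload": {"motion": [{"translation":[0,0,0],"rotation":[0,0,0.008]},{"translation":[0,0,0],"rotation":[0,0,0.016]},{"translation":[0,0,0],"rotation":[0,0,0.024]},{"translation":[0,0,0],"rotation":[0,0,0.03]},{"translation":[0,0,0],"rotation":[0,0,0.036]},{"translation":[0,0,0],"rotation":[0,0,0.041]},{"translation":[0,0,0],"rotation":[0,0,0.046]},{"translation":[0,0,0],"rotation":[0,0,0.051]},{"translation":[0,0,0],"rotation":[0,0,0.056]},{"translation":[0,0,0],"rotation":[0,0,0.06]}]}}

```text
clock: 32.78
ee_pos: [0.5123, -0.0262, 0.1661]
orientation: [0.851, 0.525, 0.001, 0.0]
ft_force: [5.9, 2.0, -7.9]
width: 0.0127
gripper_force: 68.5
```

```bash
python3 -c "
from h import *
goto([.5119,-.0263,.166],91.4)"
```

```text
t 32.78 ee [ 0.5123 -0.0262  0.1661] yaw 63.31 j1,j7 [ 0.06 -0.66] F [ 5.9  2.  -7.9] M [ 0.359 -1.541  0.35 ] w 0.0127
  shift [-0.0003 -0.0003  0.0001] turn [ 0.002 -0.001 -0.49 ]
```

Emit:
{"api": "step_arm", "payload": {"motion": [{"translation":[0,0,0],"rotation":[0,0,0.003]},{"translation":[0,0,0],"rotation":[0,0,0.006]},{"translation":[0,0,0],"rotation":[0,0,0.009]},{"translation":[0,0,0],"rotation":[0,0,0.012]},{"translation":[0,0,0],"rotation":[0,0,0.015]},{"translation":[0,0,0],"rotation":[0,0,0.018]},{"translation":[0,0,0],"rotation":[0,0,0.02]},{"translation":[0,0,0],"rotation":[0,0,0.022]},{"translation":[0,0,0],"rotation":[0,0,0.025]},{"translation":[0,0,0],"rotation":[0,0,0.028]}]}}

```text
clock: 33.62
ee_pos: [0.5123, -0.0262, 0.1661]
orientation: [0.858, 0.513, 0.001, 0.0]
ft_force: [5.2, 0.5, -6.9]
width: 0.0127
gripper_force: 68.6
```

```bash
python3 -c "
from h import *
goto([.5836,-.0428,.197],124)"
```

```text
t 33.62 ee [ 0.5123 -0.0262  0.1661] yaw 61.73 j1,j7 [ 0.05 -0.68] F [ 5.2  0.5 -6.9] M [ 0.346 -1.521  0.405] w 0.0127
  shift [ 0.0192  0.0707 -0.0307] turn [ 0.003 -0.    -1.087]
```

Emit:
{"api": "step_arm", "payload": {"motion": [{"translation":[0,0,0],"rotation":[0,0,-0.06]},{"translation":[0,0,0],"rotation":[0,0,-0.13]},{"translation":[0,0,0],"rotation":[0,0,-0.18]},{"translation":[0,0,-0.01],"rotation":[0,0,-0.18]},{"translation":[0,0,-0.022],"rotation":[0,0,-0.18]},{"translation":[0,0,-0.031],"rotation":[0,0,-0.22]},{"translation":[0.003,0.01,-0.031],"rotation":[0,0,-0.32]},{"translation":[0.008,0.03,-0.031],"rotation":[0,0,-0.43]},{"translation":[0.013,0.05,-0.031],"rotation":[0,0,-0.54]},{"translation":[0.018,0.065,-0.031],"rotation":[0,0,-0.65]}]}}

```text
clock: 34.45
ee_pos: [0.5771, -0.0426, 0.1975]
orientation: [0.649, 0.761, -0.001, -0.0]
ft_force: [0.2, 0.4, -3.4]
width: 0.0133
gripper_force: 69.2
```

```bash
python3 -c "
from h import *
goto([.5836,-.0428,.197],124)"
```

```text
t 34.45 ee [ 0.5771 -0.0426  0.1975] yaw 99.1 j1,j7 [ 0.22 -0.11] F [ 0.2  0.4 -3.4] M [-0.034 -0.064 -0.021] w 0.0133
  shift [-0.0013  0.0064  0.0005] turn [-0.001  0.    -0.435]
```

Emit:
{"api": "step_arm", "payload": {"motion": [{"translation":[-0.001,0.003,0],"rotation":[0,0,-0.11]},{"translation":[-0.002,0.005,0],"rotation":[0,0,-0.22]},{"translation":[-0.0025,0.0053,0],"rotation":[0,0,-0.33]},{"translation":[-0.0025,0.0053,0],"rotation":[0,0,-0.41]},{"translation":[-0.0025,0.0053,0],"rotation":[0,0,-0.437]},{"translation":[-0.0025,0.0053,0.006],"rotation":[0,0,-0.437]},{"translation":[-0.0025,0.0053,0.013],"rotation":[0,0,-0.437]},{"translation":[-0.0025,0.0053,0.019],"rotation":[0,0,-0.437]},{"translation":[-0.0025,0.0053,0.024],"rotation":[0,0,-0.437]},{"translation":[-0.0025,0.0053,0.027],"rotation":[0,0,-0.437]}]}}

```text
clock: 35.28
ee_pos: [0.5831, -0.0425, 0.1698]
orientation: [0.47, 0.883, 0.001, 0.0]
ft_force: [2.2, 1.5, -2.2]
width: 0.0126
gripper_force: 69.4
```

```bash
python3 -c "
from h import *
goto([.5836,-.0428,.166],88)"
```

```text
t 35.28 ee [ 0.5831 -0.0425  0.1698] yaw 123.95 j1,j7 [0.28 0.22] F [ 2.2  1.5 -2.2] M [ 0.509 -0.782  0.028] w 0.0126
  shift [-0.0006  0.0003  0.0038] turn [ 0.002 -0.     0.628]
```

Emit:
{"api": "step_arm", "payload": {"motion": [{"translation":[0,0,0.003],"rotation":[0,0,0.02]},{"translation":[0,0,0.004],"rotation":[0,0,0.08]},{"translation":[0,0,0.004],"rotation":[0,0,0.16]},{"translation":[0,0,0.004],"rotation":[0,0,0.25]},{"translation":[0,0,0.004],"rotation":[0,0,0.34]},{"translation":[0,0,0.004],"rotation":[0,0,0.43]},{"translation":[0,0,0.004],"rotation":[0,0,0.5]},{"translation":[0,0,0.004],"rotation":[0,0,0.56]},{"translation":[0,0,0.004],"rotation":[0,0,0.6]},{"translation":[0,0,0.004],"rotation":[0,0,0.625]}]}}

```text
clock: 36.12
ee_pos: [0.5836, -0.0425, 0.1662]
orientation: [0.719, 0.695, 0.001, 0.001]
ft_force: [4.5, 3.1, -7.3]
width: 0.0126
gripper_force: 68.8
```

```bash
python3 -c "
from h import *
goto([.5836,-.0428,.166],88)"
```

```text
t 36.12 ee [ 0.5836 -0.0425  0.1662] yaw 88.0 j1,j7 [ 0.16 -0.27] F [ 4.5  3.1 -7.3] M [ 0.632 -1.482  0.128] w 0.0126
  shift [-0.0003  0.      0.0002] turn [ 0.002 -0.001 -0.   ]
```

Emit:
{"api": "step_arm", "payload": {"motion": [{"translation":[0,0,0],"rotation":[0,0,0.01]},{"translation":[0,0,0],"rotation":[0,0,0.02]},{"translation":[0,0,0],"rotation":[0,0,0.03]},{"translation":[0,0,0],"rotation":[0,0,0.038]},{"translation":[0,0,0],"rotation":[0,0,0.046]},{"translation":[0,0,0],"rotation":[0,0,0.053]},{"translation":[0,0,0],"rotation":[0,0,0.06]},{"translation":[0,0,0],"rotation":[0,0,0.065]},{"translation":[0,0,0],"rotation":[0,0,0.07]},{"translation":[0,0,0],"rotation":[0,0,0.075]}]}}

```text
clock: 36.95
ee_pos: [0.5836, -0.0426, 0.1662]
orientation: [0.744, 0.668, 0.001, 0.001]
ft_force: [4.6, 2.2, -6.3]
width: 0.0128
gripper_force: 68.8
```

```bash
python3 -c "
from h import *
goto([.5836,-.0428,.166],88)"
```

```text
t 36.95 ee [ 0.5836 -0.0426  0.1662] yaw 83.81 j1,j7 [ 0.15 -0.33] F [ 4.6  2.2 -6.3] M [ 0.607 -1.452  0.128] w 0.0128
  shift [-0.0002  0.      0.0002] turn [ 0.002 -0.001 -0.073]
```

Emit:
{"api": "step_arm", "payload": {"motion": [{"translation":[0,0,0],"rotation":[0,0,0.01]},{"translation":[0,0,0],"rotation":[0,0,0.02]},{"translation":[0,0,0],"rotation":[0,0,0.03]},{"translation":[0,0,0],"rotation":[0,0,0.038]},{"translation":[0,0,0],"rotation":[0,0,0.046]},{"translation":[0,0,0],"rotation":[0,0,0.053]},{"translation":[0,0,0],"rotation":[0,0,0.06]},{"translation":[0,0,0],"rotation":[0,0,0.065]},{"translation":[0,0,0],"rotation":[0,0,0.07]},{"translation":[0,0,0],"rotation":[0,0,0.075]}]}}

```text
clock: 37.78
ee_pos: [0.5837, -0.0426, 0.1662]
orientation: [0.769, 0.64, 0.001, 0.001]
ft_force: [5.6, 2.9, -5.6]
width: 0.0128
gripper_force: 68.9
```

```bash
python3 -c "
from h import *
goto([.5836,-.0428,.166],88)"
```

```text
t 37.78 ee [ 0.5837 -0.0426  0.1662] yaw 79.52 j1,j7 [ 0.13 -0.39] F [ 5.6  2.9 -5.6] M [ 0.577 -1.483  0.119] w 0.0128
  shift [-0.0002 -0.0001  0.0002] turn [ 0.003 -0.001 -0.148]
```

Emit:
{"api": "step_arm", "payload": {"motion": [{"translation":[0,0,0],"rotation":[0,0,0.01]},{"translation":[0,0,0],"rotation":[0,0,0.02]},{"translation":[0,0,0],"rotation":[0,0,0.03]},{"translation":[0,0,0],"rotation":[0,0,0.038]},{"translation":[0,0,0],"rotation":[0,0,0.046]},{"translation":[0,0,0],"rotation":[0,0,0.053]},{"translation":[0,0,0],"rotation":[0,0,0.06]},{"translation":[0,0,0],"rotation":[0,0,0.065]},{"translation":[0,0,0],"rotation":[0,0,0.07]},{"translation":[0,0,0],"rotation":[0,0,0.075]}]}}

```text
clock: 38.62
ee_pos: [0.5837, -0.0426, 0.1662]
orientation: [0.792, 0.61, 0.001, 0.001]
ft_force: [5.5, 1.7, -5.8]
width: 0.013
gripper_force: 68.9
```

```bash
python3 -c "
from h import *
goto([.5836,-.0428,.166],88)"
```

```text
t 38.62 ee [ 0.5837 -0.0426  0.1662] yaw 75.21 j1,j7 [ 0.12 -0.45] F [ 5.5  1.7 -5.8] M [ 0.571 -1.537  0.083] w 0.013
  shift [-0.0002 -0.0001  0.0002] turn [ 0.003 -0.001 -0.223]
```

Emit:
{"api": "step_arm", "payload": {"motion": [{"translation":[0,0,0],"rotation":[0,0,0.01]},{"translation":[0,0,0],"rotation":[0,0,0.02]},{"translation":[0,0,0],"rotation":[0,0,0.03]},{"translation":[0,0,0],"rotation":[0,0,0.038]},{"translation":[0,0,0],"rotation":[0,0,0.046]},{"translation":[0,0,0],"rotation":[0,0,0.053]},{"translation":[0,0,0],"rotation":[0,0,0.06]},{"translation":[0,0,0],"rotation":[0,0,0.065]},{"translation":[0,0,0],"rotation":[0,0,0.07]},{"translation":[0,0,0],"rotation":[0,0,0.075]}]}}

```text
clock: 39.45
ee_pos: [0.5838, -0.0427, 0.1662]
orientation: [0.814, 0.58, 0.001, 0.001]
ft_force: [4.7, 1.5, -6.7]
width: 0.013
gripper_force: 68.8
```

```bash
python3 -c "
from h import *
goto([.5836,-.0428,.166],88)"
```

```text
t 39.45 ee [ 0.5838 -0.0427  0.1662] yaw 70.93 j1,j7 [ 0.1 -0.5] F [ 4.7  1.5 -6.7] M [ 0.506 -1.601  0.214] w 0.013
  shift [-0.0002 -0.0001  0.0002] turn [ 0.003 -0.001 -0.298]
```

Emit:
{"api": "step_arm", "payload": {"motion": [{"translation":[0,0,0],"rotation":[0,0,0.007]},{"translation":[0,0,0],"rotation":[0,0,0.014]},{"translation":[0,0,0],"rotation":[0,0,0.021]},{"translation":[0,0,0],"rotation":[0,0,0.027]},{"translation":[0,0,0],"rotation":[0,0,0.033]},{"translation":[0,0,0],"rotation":[0,0,0.038]},{"translation":[0,0,0],"rotation":[0,0,0.042]},{"translation":[0,0,0],"rotation":[0,0,0.046]},{"translation":[0,0,0],"rotation":[0,0,0.05]},{"translation":[0,0,0],"rotation":[0,0,0.055]}]}}

```text
clock: 40.28
ee_pos: [0.5838, -0.0427, 0.1662]
orientation: [0.83, 0.558, 0.001, 0.001]
ft_force: [5.8, 1.6, -6.8]
width: 0.0128
gripper_force: 68.9
```

```bash
python3 -c "
from h import *
goto([.5284,.0454,.197],124)"
```

```text
t 40.28 ee [ 0.5838 -0.0427  0.1662] yaw 67.8 j1,j7 [ 0.09 -0.55] F [ 5.8  1.6 -6.8] M [ 0.45  -1.567  0.298] w 0.0128
  shift [ 0.0607 -0.0845 -0.0309] turn [ 0.003 -0.    -0.981]
```

Emit:
{"api": "step_arm", "payload": {"motion": [{"translation":[0,0,0],"rotation":[0,0,0.004]},{"translation":[0,0,0],"rotation":[0,0,0.008]},{"translation":[0,0,0],"rotation":[0,0,0.012]},{"translation":[0,0,0],"rotation":[0,0,0.016]},{"translation":[0,0,0],"rotation":[0,0,0.02]},{"translation":[0,0,0],"rotation":[0,0,0.023]},{"translation":[0,0,0],"rotation":[0,0,0.026]},{"translation":[0,0,0],"rotation":[0,0,0.029]},{"translation":[0,0,0],"rotation":[0,0,0.032]},{"translation":[0,0,0],"rotation":[0,0,0.035]}]}}

```text
clock: 41.12
ee_pos: [0.5838, -0.0427, 0.1662]
orientation: [0.84, 0.543, 0.001, 0.001]
ft_force: [6.1, 0.6, -5.3]
width: 0.0132
gripper_force: 68.9
```

```bash
python3 -c "
from h import *
goto([.5284,.0454,.197],124)"
```

```text
t 41.12 ee [ 0.5838 -0.0427  0.1662] yaw 65.81 j1,j7 [ 0.08 -0.57] F [ 6.1  0.6 -5.3] M [ 0.436 -1.634  0.408] w 0.0132
  shift [ 0.0577 -0.0865 -0.0309] turn [ 0.003 -0.    -1.016]
```

Emit:
{"api": "step_arm", "payload": {"motion": [{"translation":[0,0,0],"rotation":[0,0,-0.06]},{"translation":[0,0,0],"rotation":[0,0,-0.13]},{"translation":[0,0,0],"rotation":[0,0,-0.18]},{"translation":[0,0,-0.01],"rotation":[0,0,-0.18]},{"translation":[0,0,-0.022],"rotation":[0,0,-0.18]},{"translation":[0,0,-0.031],"rotation":[0,0,-0.22]},{"translation":[0.007,-0.01,-0.031],"rotation":[0,0,-0.32]},{"translation":[0.02,-0.03,-0.031],"rotation":[0,0,-0.43]},{"translation":[0.034,-0.05,-0.031],"rotation":[0,0,-0.54]},{"translation":[0.046,-0.07,-0.031],"rotation":[0,0,-0.65]}]}}

```text
clock: 41.95
ee_pos: [0.5359, 0.0277, 0.1971]
orientation: [0.621, 0.784, -0.001, -0.0]
ft_force: [0.3, 0.4, -2.9]
width: 0.0129
gripper_force: 69.3
```

```bash
python3 -c "
from h import *
goto([.5284,.0454,.197],124)
a=R.from_euler('z',-37.24,degrees=True); print(R.from_euler('z',.65).inv().apply([.0117,-.0165,0]),R.from_euler('z',-.65).inv().apply([.0117,-.0165,0]))"
```

```text
t 41.95 ee [0.5359 0.0277 0.1971] yaw 103.21 j1,j7 [ 0.1  -0.18] F [ 0.3  0.4 -2.9] M [ 0.053 -0.003  0.027] w 0.0129
  shift [ 0.0189 -0.0033  0.0001] turn [-0.002 -0.    -0.363]
[-0.0006714  -0.02021606  0.        ] [ 0.01929976 -0.0060547   0.        ]
```

Emit:
{"api": "step_arm", "payload": {"motion": [{"translation":[0.009,-0.003,0],"rotation":[0,0,-0.11]},{"translation":[0.015,-0.005,0],"rotation":[0,0,-0.22]},{"translation":[0.019,-0.006,0],"rotation":[0,0,-0.32]},{"translation":[0.0193,-0.006,0],"rotation":[0,0,-0.366]},{"translation":[0.0193,-0.006,0],"rotation":[0,0,-0.366]},{"translation":[0.0193,-0.006,0.006],"rotation":[0,0,-0.366]},{"translation":[0.0193,-0.006,0.013],"rotation":[0,0,-0.366]},{"translation":[0.0193,-0.006,0.019],"rotation":[0,0,-0.366]},{"translation":[0.0193,-0.006,0.024],"rotation":[0,0,-0.366]},{"translation":[0.0193,-0.006,0.027],"rotation":[0,0,-0.366]}]}}

```text
clock: 42.78
ee_pos: [0.528, 0.0455, 0.1698]
orientation: [0.469, 0.883, 0.001, 0.0]
ft_force: [3.0, 3.1, -1.9]
width: 0.0125
gripper_force: 69.5
```

```bash
python3 -c "
from h import *
goto([.5284,.0454,.166],88)"
```

```text
t 42.78 ee [0.528  0.0455 0.1698] yaw 124.01 j1,j7 [0.12 0.05] F [ 3.   3.1 -1.9] M [ 0.572 -0.829 -0.005] w 0.0125
  shift [-0.0004  0.0003  0.0038] turn [ 0.002 -0.001  0.629]
```

Emit:
{"api": "step_arm", "payload": {"motion": [{"translation":[0,0,0.003],"rotation":[0,0,0.02]},{"translation":[0,0,0.004],"rotation":[0,0,0.08]},{"translation":[0,0,0.004],"rotation":[0,0,0.16]},{"translation":[0,0,0.004],"rotation":[0,0,0.25]},{"translation":[0,0,0.004],"rotation":[0,0,0.34]},{"translation":[0,0,0.004],"rotation":[0,0,0.43]},{"translation":[0,0,0.004],"rotation":[0,0,0.5]},{"translation":[0,0,0.004],"rotation":[0,0,0.56]},{"translation":[0,0,0.004],"rotation":[0,0,0.6]},{"translation":[0,0,0.004],"rotation":[0,0,0.625]}]}}

```text
clock: 43.62
ee_pos: [0.5284, 0.0456, 0.1662]
orientation: [0.719, 0.695, 0.001, 0.001]
ft_force: [5.0, 2.9, -6.7]
width: 0.0125
gripper_force: 68.8
```

```bash
python3 -c "
from h import *
goto([.5284,.0454,.166],88)"
```

```text
t 43.62 ee [0.5284 0.0456 0.1662] yaw 88.06 j1,j7 [-0.01 -0.44] F [ 5.   2.9 -6.7] M [ 0.791 -1.558  0.078] w 0.0125
  shift [-0.0002 -0.      0.0002] turn [ 0.003 -0.001  0.001]
```

Emit:
{"api": "step_arm", "payload": {"motion": [{"translation":[0,0,0],"rotation":[0,0,0.01]},{"translation":[0,0,0],"rotation":[0,0,0.02]},{"translation":[0,0,0],"rotation":[0,0,0.03]},{"translation":[0,0,0],"rotation":[0,0,0.038]},{"translation":[0,0,0],"rotation":[0,0,0.046]},{"translation":[0,0,0],"rotation":[0,0,0.053]},{"translation":[0,0,0],"rotation":[0,0,0.06]},{"translation":[0,0,0],"rotation":[0,0,0.065]},{"translation":[0,0,0],"rotation":[0,0,0.07]},{"translation":[0,0,0],"rotation":[0,0,0.075]}]}}

```text
clock: 44.45
ee_pos: [0.5285, 0.0455, 0.1662]
orientation: [0.744, 0.668, 0.001, 0.0]
ft_force: [5.5, 2.9, -6.6]
width: 0.0127
gripper_force: 68.7
```

```bash
python3 -c "
from h import *
goto([.5284,.0454,.166],88)"
```

```text
t 44.45 ee [0.5285 0.0455 0.1662] yaw 83.86 j1,j7 [-0.02 -0.49] F [ 5.5  2.9 -6.6] M [ 0.623 -1.563  0.076] w 0.0127
  shift [-0.0001 -0.0001  0.0002] turn [ 0.003 -0.001 -0.072]
```

Emit:
{"api": "step_arm", "payload": {"motion": [{"translation":[0,0,0],"rotation":[0,0,0.01]},{"translation":[0,0,0],"rotation":[0,0,0.02]},{"translation":[0,0,0],"rotation":[0,0,0.03]},{"translation":[0,0,0],"rotation":[0,0,0.038]},{"translation":[0,0,0],"rotation":[0,0,0.046]},{"translation":[0,0,0],"rotation":[0,0,0.053]},{"translation":[0,0,0],"rotation":[0,0,0.06]},{"translation":[0,0,0],"rotation":[0,0,0.065]},{"translation":[0,0,0],"rotation":[0,0,0.07]},{"translation":[0,0,0],"rotation":[0,0,0.075]}]}}

```text
clock: 45.28
ee_pos: [0.5286, 0.0455, 0.1662]
orientation: [0.768, 0.64, 0.001, 0.0]
ft_force: [6.0, 2.4, -6.9]
width: 0.0125
gripper_force: 68.8
```

```bash
python3 -c "
from h import *
goto([.5284,.0454,.166],88)"
```

```text
t 45.28 ee [0.5286 0.0455 0.1662] yaw 79.57 j1,j7 [-0.04 -0.55] F [ 6.   2.4 -6.9] M [ 0.646 -1.567  0.114] w 0.0125
  shift [-0.0001 -0.0001  0.0002] turn [ 0.003 -0.001 -0.147]
```

Emit:
{"api": "step_arm", "payload": {"motion": [{"translation":[0,0,0],"rotation":[0,0,0.01]},{"translation":[0,0,0],"rotation":[0,0,0.02]},{"translation":[0,0,0],"rotation":[0,0,0.03]},{"translation":[0,0,0],"rotation":[0,0,0.038]},{"translation":[0,0,0],"rotation":[0,0,0.046]},{"translation":[0,0,0],"rotation":[0,0,0.053]},{"translation":[0,0,0],"rotation":[0,0,0.06]},{"translation":[0,0,0],"rotation":[0,0,0.065]},{"translation":[0,0,0],"rotation":[0,0,0.07]},{"translation":[0,0,0],"rotation":[0,0,0.075]}]}}

```text
clock: 46.12
ee_pos: [0.5286, 0.0454, 0.1662]
orientation: [0.792, 0.611, 0.001, 0.0]
ft_force: [6.1, 1.9, -6.8]
width: 0.0129
gripper_force: 68.8
```

```bash
python3 -c "
from h import *
goto([.5284,.0454,.166],88)"
```

```text
t 46.12 ee [0.5286 0.0454 0.1662] yaw 75.27 j1,j7 [-0.06 -0.61] F [ 6.1  1.9 -6.8] M [ 0.641 -1.603  0.096] w 0.0129
  shift [-0.0001 -0.0002  0.0002] turn [ 0.003 -0.001 -0.222]
```

Emit:
{"api": "step_arm", "payload": {"motion": [{"translation":[0,0,0],"rotation":[0,0,0.01]},{"translation":[0,0,0],"rotation":[0,0,0.02]},{"translation":[0,0,0],"rotation":[0,0,0.03]},{"translation":[0,0,0],"rotation":[0,0,0.038]},{"translation":[0,0,0],"rotation":[0,0,0.046]},{"translation":[0,0,0],"rotation":[0,0,0.053]},{"translation":[0,0,0],"rotation":[0,0,0.06]},{"translation":[0,0,0],"rotation":[0,0,0.065]},{"translation":[0,0,0],"rotation":[0,0,0.07]},{"translation":[0,0,0],"rotation":[0,0,0.075]}]}}

```text
clock: 46.95
ee_pos: [0.5286, 0.0454, 0.1662]
orientation: [0.814, 0.58, 0.001, 0.0]
ft_force: [5.5, 2.4, -6.4]
width: 0.013
gripper_force: 68.8
```

```bash
python3 -c "
from h import *
goto([.5284,.0454,.166],88)"
```

```text
t 46.95 ee [0.5286 0.0454 0.1662] yaw 70.96 j1,j7 [-0.07 -0.67] F [ 5.5  2.4 -6.4] M [ 0.553 -1.652  0.129] w 0.013
  shift [-0.     -0.0002  0.0002] turn [ 0.003 -0.001 -0.297]
```

Emit:
{"api": "step_arm", "payload": {"motion": [{"translation":[0,0,0],"rotation":[0,0,0.01]},{"translation":[0,0,0],"rotation":[0,0,0.02]},{"translation":[0,0,0],"rotation":[0,0,0.03]},{"translation":[0,0,0],"rotation":[0,0,0.038]},{"translation":[0,0,0],"rotation":[0,0,0.046]},{"translation":[0,0,0],"rotation":[0,0,0.053]},{"translation":[0,0,0],"rotation":[0,0,0.06]},{"translation":[0,0,0],"rotation":[0,0,0.065]},{"translation":[0,0,0],"rotation":[0,0,0.07]},{"translation":[0,0,0],"rotation":[0,0,0.075]}]}}

```text
clock: 47.78
ee_pos: [0.5287, 0.0454, 0.1662]
orientation: [0.835, 0.55, 0.001, 0.001]
ft_force: [5.4, 2.2, -5.9]
width: 0.0127
gripper_force: 68.8
```

```bash
python3 -c "
from h import *
goto([.5284,.0454,.166],88)"
```

```text
t 47.78 ee [0.5287 0.0454 0.1662] yaw 66.7 j1,j7 [-0.09 -0.72] F [ 5.4  2.2 -5.9] M [ 0.497 -1.726  0.279] w 0.0127
  shift [-0.0001 -0.0003  0.0002] turn [ 0.003 -0.001 -0.372]
```

Emit:
{"api": "step_arm", "payload": {"motion": [{"translation":[0,0,0],"rotation":[0,0,0.005]},{"translation":[0,0,0],"rotation":[0,0,0.01]},{"translation":[0,0,0],"rotation":[0,0,0.014]},{"translation":[0,0,0],"rotation":[0,0,0.018]},{"translation":[0,0,0],"rotation":[0,0,0.022]},{"translation":[0,0,0],"rotation":[0,0,0.026]},{"translation":[0,0,0],"rotation":[0,0,0.03]},{"translation":[0,0,0],"rotation":[0,0,0.034]},{"translation":[0,0,0],"rotation":[0,0,0.038]},{"translation":[0,0,0],"rotation":[0,0,0.042]}]}}

```text
clock: 48.62
ee_pos: [0.5287, 0.0454, 0.1662]
orientation: [0.847, 0.532, 0.001, 0.001]
ft_force: [5.7, 1.8, -6.3]
width: 0.0131
gripper_force: 68.9
```

```bash
python3 -c "
from h import *
goto([.533,.2577,.205],158)"
```

```text
t 48.62 ee [0.5287 0.0454 0.1662] yaw 64.31 j1,j7 [-0.1  -0.75] F [ 5.7  1.8 -6.3] M [ 0.524 -1.747  0.358] w 0.0131
  shift [ 0.1933 -0.0881 -0.0386] turn [ 3.000e-03  1.000e-03 -1.635e+00]
```

Emit:
{"api": "step_arm", "payload": {"motion": [{"translation":[0,0,0],"rotation":[0,0,0.003]},{"translation":[0,0,0],"rotation":[0,0,0.006]},{"translation":[0,0,0],"rotation":[0,0,0.009]},{"translation":[0,0,0],"rotation":[0,0,0.012]},{"translation":[0,0,0],"rotation":[0,0,0.014]},{"translation":[0,0,0],"rotation":[0,0,0.016]},{"translation":[0,0,0],"rotation":[0,0,0.018]},{"translation":[0,0,0],"rotation":[0,0,0.02]},{"translation":[0,0,0],"rotation":[0,0,0.022]},{"translation":[0,0,0],"rotation":[0,0,0.024]}]}}

```text
clock: 49.45
ee_pos: [0.5287, 0.0454, 0.1663]
orientation: [0.853, 0.522, 0.001, 0.001]
ft_force: [5.3, 2.3, -5.6]
width: 0.0131
gripper_force: 68.9
```

```bash
python3 -c "
from h import *
goto([.533,.2577,.205],121)"
```

```text
t 49.45 ee [0.5287 0.0454 0.1663] yaw 62.95 j1,j7 [-0.1  -0.77] F [ 5.3  2.3 -5.6] M [ 0.546 -1.648  0.434] w 0.0131
  shift [ 0.1912 -0.0926 -0.0386] turn [ 3.000e-03 -1.000e-03 -1.013e+00]
```

Emit:
{"api": "step_arm", "payload": {"motion": [{"translation":[0,0,0],"rotation":[0,0,-0.06]},{"translation":[0,0,0],"rotation":[0,0,-0.13]},{"translation":[0,0,0],"rotation":[0,0,-0.18]},{"translation":[0,0,-0.01],"rotation":[0,0,-0.18]},{"translation":[0,0,-0.022],"rotation":[0,0,-0.18]},{"translation":[0,0,-0.034],"rotation":[0,0,-0.22]},{"translation":[0.01,-0.005,-0.039],"rotation":[0,0,-0.3]},{"translation":[0.035,-0.017,-0.039],"rotation":[0,0,-0.4]},{"translation":[0.062,-0.03,-0.039],"rotation":[0,0,-0.5]},{"translation":[0.09,-0.0436,-0.039],"rotation":[0,0,-0.6]}]}}

```text
clock: 50.28
ee_pos: [0.5284, 0.1445, 0.205]
orientation: [0.66, 0.751, -0.001, -0.0]
ft_force: [0.4, 0.5, -2.7]
width: 0.0125
gripper_force: 69.3
```

```bash
python3 -c "
from h import *
goto([.533,.2577,.205],121); print(R.from_euler('z',-.6).inv().apply([.1012,-.049,0]))"
```

```text
t 50.28 ee [0.5284 0.1445 0.205 ] yaw 97.42 j1,j7 [-0.14 -0.45] F [ 0.4  0.5 -2.7] M [ 0.005 -0.03  -0.025] w 0.0125
  shift [ 0.1116  0.0192 -0.0002] turn [-0.002  0.001 -0.412]
[0.11119145 0.01670037 0.        ]
```

Emit:
{"api": "step_arm", "payload": {"motion": [{"translation":[0.028,0.004,0],"rotation":[0,0,-0.1]},{"translation":[0.056,0.008,0],"rotation":[0,0,-0.2]},{"translation":[0.082,0.012,0],"rotation":[0,0,-0.3]},{"translation":[0.1,0.015,0],"rotation":[0,0,-0.38]},{"translation":[0.109,0.0165,0],"rotation":[0,0,-0.41]},{"translation":[0.1112,0.0167,0],"rotation":[0,0,-0.413]},{"translation":[0.1112,0.0167,0.01],"rotation":[0,0,-0.413]},{"translation":[0.1112,0.0167,0.025],"rotation":[0,0,-0.413]},{"translation":[0.1112,0.0167,0.045],"rotation":[0,0,-0.413]},{"translation":[0.1112,0.0167,0.065],"rotation":[0,0,-0.413]}]}}

```text
clock: 51.12
ee_pos: [0.5317, 0.2546, 0.1391]
orientation: [0.495, 0.869, -0.001, 0.0]
ft_force: [0.4, -0.1, -4.0]
width: 0.0128
gripper_force: 69.3
```

```bash
python3 -c "
from h import *
goto([.533,.2577,.0895],121)
a=snap('side','s3')[220:340,180:340,::-1]
cv2.imwrite('pics/c3.png',cv2.resize(a,(640,480),interpolation=2))"
```

```text
t 51.12 ee [0.5317 0.2546 0.1391] yaw 120.71 j1,j7 [-0.29 -0.35] F [ 0.4 -0.1 -4. ] M [-0.004  0.001 -0.03 ] w 0.0128
  shift [0.0021 0.0028 0.0496] turn [-0.001  0.001 -0.005]
```

View pics/c3.png

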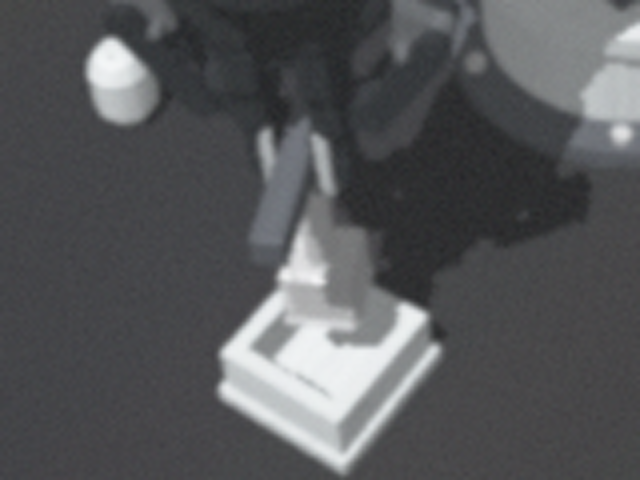

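```bash
python3 -c "
from h import *
for p in([.533,.2577,.0575],[.5317,.2546,.0575],[.533,.2577,.034],[.533,.2577,.008],[.5,.2577,.034]): print(p,(proj('side',p)-[180,220])*4)
im=cv2.imread('pics/side0.png',0)
for c in ('side','top'):
  for x in ctrl.masks_of(c,'stand')[:3]:
    k=x['pixels'].astype(np.uint8); ct=max(cv2.findContours(k,0,1)[0],key=len); r=cv2.minAreaRect(ct);print(c,x['score'],x['extent'],r[0],r[1])
"
```

```text
[0.533, 0.2577, 0.0575] [317.53851211 299.78706012]
[0.5317, 0.2546, 0.0575] [324.77322992 296.57554017]
[0.533, 0.2577, 0.034] [322.60015714 331.7551349 ]
[0.533, 0.2577, 0.008] [327.9642104  365.63314385]
[0.5, 0.2577, 0.034] [378.72501995 371.91598459]
side 0.9 [233.5, 290.6, 56.5, 45.5] (260.8934631347656, 309.3278503417969) (44.04469299316406, 48.26990509033203)
top 0.68 [194.7, 199.8, 35.7, 33.0] (220.57058715820312, 214.41763305664062) (31.598957061767578, 19.480911254882812)
top 0.23 [338.0, 188.5, 9.6, 9.5] (343.5, 190.5) (9.0, 9.0)
```

Emit:
{"api": "step_arm", "payload": {"motion": [{"translation":[0,0,0],"rotation":[0,0,0.1]},{"translation":[0,0,0],"rotation":[0,0,0.21]},{"translation":[0,0,0],"rotation":[0,0,0.32]},{"translation":[0,0,0],"rotation":[0,0,0.41]},{"translation":[0,0,0.006],"rotation":[0,0,0.435]},{"translation":[0,0,0.016],"rotation":[0,0,0.435]},{"translation":[0,0,0.028],"rotation":[0,0,0.435]},{"translation":[0,0,0.038],"rotation":[0,0,0.435]},{"translation":[0,0,0.045],"rotation":[0,0,0.435]},{"translation":[0,0,0.049],"rotation":[0,0,0.435]}]}}

```text
clock: 52.1
ee_pos: [0.5309, 0.2568, 0.0894]
orientation: [0.668, 0.744, -0.001, -0.0]
ft_force: [-3.4, -1.3, 16.8]
width: 0.0134
gripper_force: 72.5
```

```bash
python3 -c "
from h import *
goto([.533,.2577,.0895],96)"
```

```text
t 52.1 ee [0.5309 0.2568 0.0894] yaw 96.12 j1,j7 [-0.39 -0.7 ] F [-3.4 -1.3 16.8] M [-0.222  0.571 -0.006] w 0.0134
  shift [ 0.0007  0.0022 -0.0001] turn [-0.002  0.001  0.002]
```

Emit:
{"api": "step_arm", "payload": {"motion": [{"translation":[0,0,-0.0005],"rotation":[0,0,0]},{"translation":[0,0,-0.0005],"rotation":[0,0,0]},{"translation":[0,0,-0.0005],"rotation":[0,0,0]},{"translation":[0,0,-0.0005],"rotation":[0,0,0]},{"translation":[0,0,-0.0005],"rotation":[0,0,0]},{"translation":[0,0,-0.0005],"rotation":[0,0,0]},{"translation":[0,0,-0.0005],"rotation":[0,0,0]},{"translation":[0,0,-0.0005],"rotation":[0,0,0]},{"translation":[0,0,-0.0005],"rotation":[0,0,0]},{"translation":[0,0,-0.0005],"rotation":[0,0,0]}], "jaw": 0.5}}

```text
clock: 52.93
ee_pos: [0.5315, 0.2572, 0.0918]
orientation: [0.669, 0.744, -0.0, -0.0]
ft_force: [-0.7, 0.8, 0.1]
width: 0.043
gripper_force: 0.0
```

Emit:
{"api": "step_arm", "payload": {"motion": [{"translation":[0,0,-0.005],"rotation":[0,0,0]},{"translation":[0,0,-0.015],"rotation":[0,0,0]},{"translation":[0,0,-0.03],"rotation":[0,0,0]},{"translation":[0,0,-0.05],"rotation":[0,0,0]},{"translation":[0,0,-0.07],"rotation":[0,0,0]},{"translation":[0,0,-0.09],"rotation":[0,0,0]},{"translation":[0,0,-0.11],"rotation":[0,0,0]},{"translation":[0,0,-0.125],"rotation":[0,0,0]},{"translation":[0,0,-0.135],"rotation":[0,0,0]},{"translation":[0,0,-0.14],"rotation":[0,0,0]}]}}

```text
clock: 53.77
ee_pos: [0.532, 0.2575, 0.2339]
orientation: [0.669, 0.744, 0.001, 0.0]
ft_force: [-0.1, 0.4, -0.0]
width: 0.0423
gripper_force: 0.0
```

```bash
python3 -c "
from h import *
goto([.533,.2577,.23],96)
a=snap('side','s4')[130:340,180:440,::-1]
cv2.imwrite('pics/c4.png',cv2.resize(a,(743,600),interpolation=2))"
```

```text
t 53.77 ee [0.532  0.2575 0.2339] yaw 96.07 j1,j7 [-0.34 -0.62] F [-0.1  0.4 -0. ] M [-0.03   0.    -0.024] w 0.0423
  shift [0.0001 0.0011 0.0039] turn [ 0.002 -0.001  0.001]
```

View pics/c4.png

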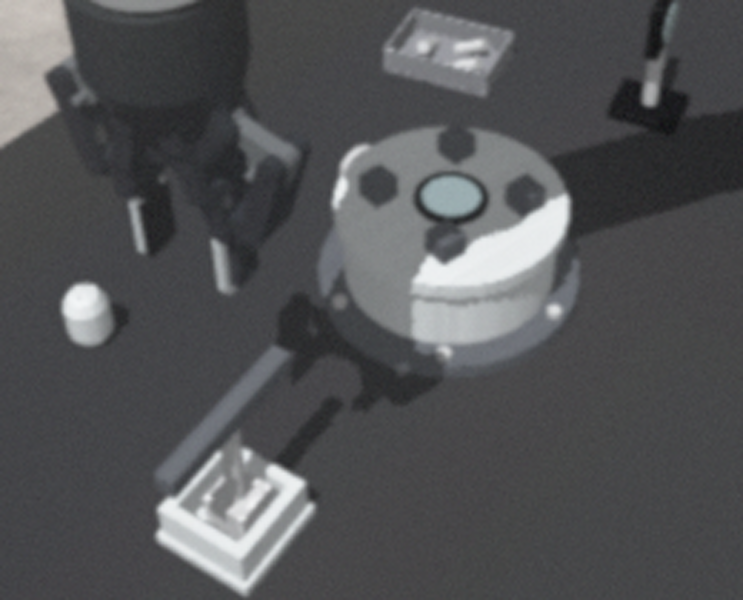

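The wrench stands upright in its stand, with the socket at about (235,500) and the bar from (165,475) to (285,360). The gripper is clear of it, and the lid and the other things are undisturbed.

```bash
python3 -c "
from cell import ctrl
print(ctrl.job_done())"
```

```text
the job is handed in; nothing more can be done
None
```

I tightened all four bolts crosswise in two rounds, to final wrist readings of 0.41 to 0.45 N m while still turning, put the wrench back upright in its stand and let go, and handed the job in at about 54 s of the 72 s allowed.

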